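Fetch the sample pot from behind the reagent jars and set it covered on the hotplate

ROBOT

A 7-joint arm with a two-finger parallel gripper is mounted at the origin on the work surface. World frame = base frame: x ahead of the robot, y to its left, z up, the work surface at z = 0. Lengths are in m, angles in rad, forces in N, time in s.
With the tool pointing down it reaches from about 0.425 to 1.025 m from the base axis. Payload 9.4 kg.
Tool frame: the origin (TCP) lies midway between the tips of the shut fingers; the grasp point (between the pads) lies 19 mm behind it; z points along the fingers, y is the direction in which the jaws open and shut (so a half turn about z gives the same grasp; the last joint's range is limited). The gripper opens to 85 mm and grips with 20 to 120 N. Pads are 22 mm wide; open, the fingers measure 114 mm over their backs; the gripper's body (76 mm by 85 mm) begins 54 mm behind the grasp point. The pads swing forward as they close: fully open they stand 13 mm farther back than shut.
Start: joints at [1.223, 0.599, -0.003, 1.599, 0.002, 0.943, -0.08], TCP at [0.194, -0.699, 0.231] pointing down, gripper open.
Joint ranges: [-2.57, 2.57], [-0.35, 1.97], [-1.29, 1.29], [0.11, 2.56], [-1.05, 4.19], [0.11, 1.86], [-2.63, 2.63]. Speed limits (rad/s): [2.22, 2.22, 3.01, 3.01, 3.14, 3.14, 3.14].

INTERFACE

Orientations are given as a unit quaternion [w, x, y, z].
In Python, from bench import readout, vision, ticket gives the robot as it stands.
- The arm moves only by the shell command python3 -m crank 'ROWS'. ROWS is JSON, a list of rows, each a list of 7 numbers: the closure, from 0 (fully open) to 1 (shut), then the shift along the tool's x, y, z in m, then the turn, a rotation vector about the tool's x, y, z in rad. In form: [[gripper, tx, ty, tz, rx, ry, rz], ...]. A call has 1 to 20 rows; each row shifts and turns the pose as measured when the row begins, along the tool's axes as they then stand; what a row does not reach is not made up. A row lasts 1/8 s, in which the tool goes at most 62.5 mm and 10.7 degrees, less where a joint would pass 70% of its speed; a pose out of reach is approached as far as the arm can. A call with a gripper value outside its range is refused whole. The fingers move at their own pace and stop on an object; the grip force is fixed at half the most. Time passes only in rows, so rows that do not move let the fingers close. It gives the time, the measured TCP pose, the force and the opening at its end, in the units of the state.
- readout.get_state(): the state, without advancing time (a new reading comes with each control period).
- vision.get_image(name): name is "scene" or "top" or "wrist"; returns the picture (384x512x3 uint8, blue, green, red); there is no depth.
- vision.calibration(name): a dict with "fx", "fy", "cx", "cy" (pixels), "D" ([k1, k2, p1, p2, k3] as OpenCV has them; the pictures are not rectified), "cam_to_world" (4x4, takes a point from camera to world coordinates). Camera axes: x right, y down, z forward; pixel columns grow to the right and rows downward; lengths in m; the calibration is good to about 2 mm. A picture is of the moment at which its call begins: read the wrist's pose just before it. calibration takes no time and is no camera call; for the wrist camera it gives the pose at the moment of the call.
- ticket.hand_in(): hands the job in, once; it reports no verdict.
The state is a dict: "clock": time; "joints": joint angles; "joint_vel": joint speeds; "joint_torque": joint torques, N m; "position": TCP position; "orientation": TCP orientation; "ft_force": force on the tool from outside, world axes, zero at the start; "wrist_torque": the same for the moment, N m; "grip_width": opening from 0.0 (shut) to 1.0 (fully open).
Only numpy, scipy, OpenCV 4.12 (cv2) and the standard library are available. Lean on these libraries where they do the work, as an engineer would, in place of code of your own. Each camera call takes 0.05 s, during which the arm holds its last target.

TASK

The steel sample pot stands at the back of the white rack, hemmed in by two tall amber jars: first stand both jars in the shallow steel tray, then set the pot upright in the middle of the hotplate's white plate. Put its red-knobbed cover on it, and stand each jar back in the rack in the middle of the square of its own cap colour (blue cap on blue, orange on orange; they may have been standing the wrong way round). Keep jars and pot upright throughout and leave the green glass beaker where it is.

Things in the scene. Friction and masses are not known exactly. Their poses are not given: they have to be found in the camera images.
- jar_blue: Amber glass jar with a paper label and a blue screw cap, round about its upright z axis: body 50 mm in diameter, 100 mm tall; on it the cap, 53 mm in diameter, 30 mm tall; 130 mm in all, 0.15 to 0.3 kg. Origin: centre of its underside. It stands in the front part of the rack at the start, on either square.
- jar_orange: The same jar with an orange cap. Origin: centre of its underside.
- pot: Open steel sample pot, a plain round cup: outside diameter 60 mm, inside 52 mm, 50 mm tall. Origin: centre of its underside, z up. At the start it stands in the rack close to its back wall (about 10 mm gap) between and behind the two jars, too hemmed in to be gripped until they are gone.
- cover: The pot's cover, knob up on the bench. Origin: centre of its underside, z up. From there up: a plug 36 mm in diameter, 6 mm tall (hangs loosely in the pot's mouth); a steel disc 72 mm in diameter, 5 mm thick; a red upright cylindrical knob 18 mm in diameter, from 11 to 38 mm. Seated on the pot its origin is 44 mm above the pot's origin.
- beaker: Bystander: empty green glass beaker, 66 mm in diameter at the rim, 95 mm tall, standing on the bench near the cover. Origin: centre of its underside. Not to be disturbed.
- rack: White plastic rack, fixed: a board 150 mm (its x) by 220 mm (its y), 12 mm thick, with a wall along its back (x = +60 to +68 mm) reaching 50 mm above the bench; open in front (-x) and at the sides. Origin: centre of the underside, on the bench. The two colour squares lie side by side along y, 112 mm apart; the pot stands near x = +20 mm, y = 0.
- mark_blue: Blue square, 76 mm a side, flat on the rack's board: the place of the blue-capped jar. Origin: its centre, on the board's upper face (12 mm above the bench); axes parallel to the rack's. Blue and orange may be either way round.
- mark_orange: Orange square, 76 mm a side, the place of the orange-capped jar; otherwise as the blue one.
- tray: Shallow steel tray, fixed, empty: 160 mm (its x) by 230 mm (its y) outside, 5 mm walls 12 mm high, floor 5 mm thick. Origin: centre of the underside, on the bench. Room for both jars side by side along its y, some 110 mm apart.
- plate_middle (a point): Middle of the upper face of the hotplate's white square plate (150 mm a side, 85 mm above the bench, a grey ring of 90 mm around the middle; it is cold). The blue hotplate is fixed, 250 mm (its x) by 170 mm (its y); its lower control panel, 54 mm high with the knobs, lies on the -x side.

How it is judged:
By the outcome, as a careful person would: the job done as asked, in the order asked, and still so for the second after the job is handed in, with the robot touching nothing.
It also fails if it takes over 136 s, if anything falls off the work surface, if the arm or the gripper's body presses on something with over 40 N, if the wrist force passes 120 N, or if a joint passes its speed limit or range.

## Working session

There is one attempt and no reset: what is moved stays moved. The work goes in short steps, Python scripts to look and compute and a shell command to move; the robot and the scene stay as the last step left them, time stands still between calls to the robot, and variables do not carry over. Pictures are saved under pics/ and viewed, and the job is handed in when it is done.

```bash
ls; mkdir -p pics
python3 - <<'E'
from bench import readout, vision
import cv2
s=readout.get_state()
print({k:(s[k]) for k in ("clock","position","orientation","ft_force","grip_width")})
for n in ("scene","top"):
    cv2.imwrite(f"pics/{n}0.png",vision.get_image(n)); print(vision.calibration(n))
E
```

```text
pics
{'clock': 0.0, 'position': array([ 0.19381486, -0.69815271,  0.23042607]), 'orientation': array([-7.39140375e-04,  9.90841343e-01,  1.35029100e-01, -1.70015226e-04]), 'ft_force': array([ 0.56955853, -0.17686822,  0.42555511]), 'grip_width': 0.9964244449367461}
{'fx': 490.90954586117743, 'fy': 490.90954586117743, 'cx': 256.73559062218266, 'cy': 186.65712633783863, 'D': array([-0.184353,  0.      ,  0.      ,  0.      ,  0.      ]), 'cam_to_world': array([[-0.48294059,  0.58061136, -0.65548366,  1.28794734],
       [ 0.87561875,  0.31357412, -0.36737322,  0.41863639],
       [-0.00775835, -0.75137322, -0.65983186,  0.84002051],
       [ 0.        ,  0.        ,  0.        ,  1.        ]])}
{'fx': 368.4447951300607, 'fy': 368.4447951300607, 'cx': 257.31697540610537, 'cy': 186.65022221230402, 'D': array([-0.04715277,  0.        ,  0.        ,  0.        ,  0.        ]), 'cam_to_world': array([[-0.02344784, -0.99776697,  0.06254019,  0.48053668],
       [-0.9997042 ,  0.0238056 ,  0.0049813 ,  0.02769175],
       [-0.00645899, -0.06240489, -0.99803002,  1.01132391],
       [ 0.        ,  0.        ,  0.        ,  1.        ]])}
```

View pics/scene0.png

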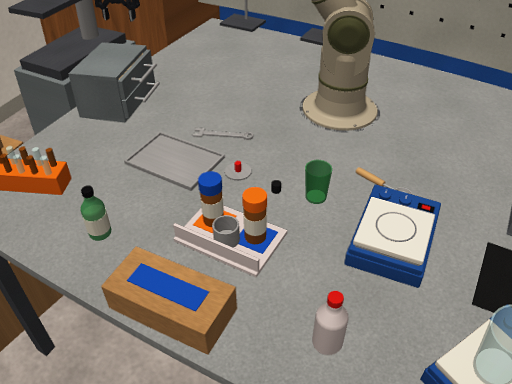

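View pics/top0.png

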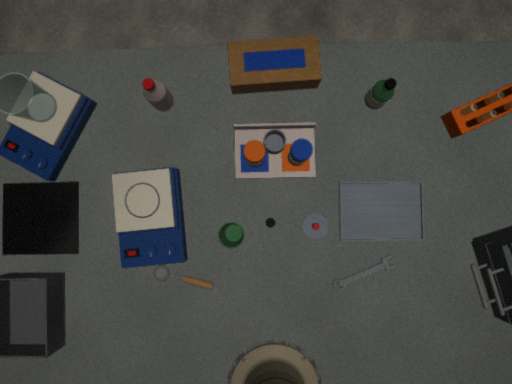

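The scene shows the blue jar (210,195) on the orange square and the orange jar (255,215) on the blue square, so they are swapped. The pot is at (226,230), the cover at (238,170), the tray at (175,160), the beaker at (317,180) and the hotplate with the ring at (395,228). The top view agrees. Next I measure them.

```bash
cat > h.py <<'E'
from bench import readout, vision
import cv2, numpy as np
from scipy.spatial.transform import Rotation as R
def ray(cal,px):
    K=np.array([[cal['fx'],0,cal['cx']],[0,cal['fy'],cal['cy']],[0,0,1]])
    p=cv2.undistortPoints(np.array(px,float).reshape(-1,1,2),K,np.array(cal['D'])).reshape(-1,2)
    T=np.array(cal['cam_to_world']); d=np.c_[p,np.ones(len(p))]@T[:3,:3].T
    return T[:3,3],d
def onz(cal,px,z):
    o,d=ray(cal,px); return o+d*((z-o[2])/d[:,2])[:,None]
def proj(cal,P):
    K=np.array([[cal['fx'],0,cal['cx']],[0,cal['fy'],cal['cy']],[0,0,1]])
    T=np.linalg.inv(np.array(cal['cam_to_world']))
    return cv2.projectPoints(np.array(P,float).reshape(-1,1,3),cv2.Rodrigues(T[:3,:3])[0],T[:3,3],K,np.array(cal['D']))[0].reshape(-1,2)
def mask(im,lo,hi,roi=None):
    m=cv2.inRange(cv2.cvtColor(im,cv2.COLOR_BGR2HSV),np.array(lo),np.array(hi))
    if roi: 
        k=np.zeros_like(m); x0,y0,x1,y1=roi; k[y0:y1,x0:x1]=255; m&=k
    return m
def blobs(m,amin=20):
    cs,_=cv2.findContours(m,cv2.RETR_EXTERNAL,cv2.CHAIN_APPROX_NONE)
    return sorted([c for c in cs if cv2.contourArea(c)>amin],key=cv2.contourArea,reverse=True)
def shot(name,n):
    im=vision.get_image(name); cv2.imwrite(f"pics/{n}.png",im); return im
def st():
    s=readout.get_state(); q=s['orientation']; r=R.from_quat([q[1],q[2],q[3],q[0]])
    return s,np.array(s['position']),r
E
python3 - <<'E'
from h import *
im=cv2.imread('pics/top0.png')
c=vision.calibration('top')
a=im[110:270,220:430]; cv2.imwrite('pics/z1.png',cv2.resize(a,None,fx=3.7,fy=3.7,interpolation=cv2.INTER_CUBIC))
a=im[155:280,100:250]; cv2.imwrite('pics/z2.png',cv2.resize(a,None,fx=4,fy=4,interpolation=cv2.INTER_CUBIC))
E
```

```text
(no output)
```

View pics/z1.png

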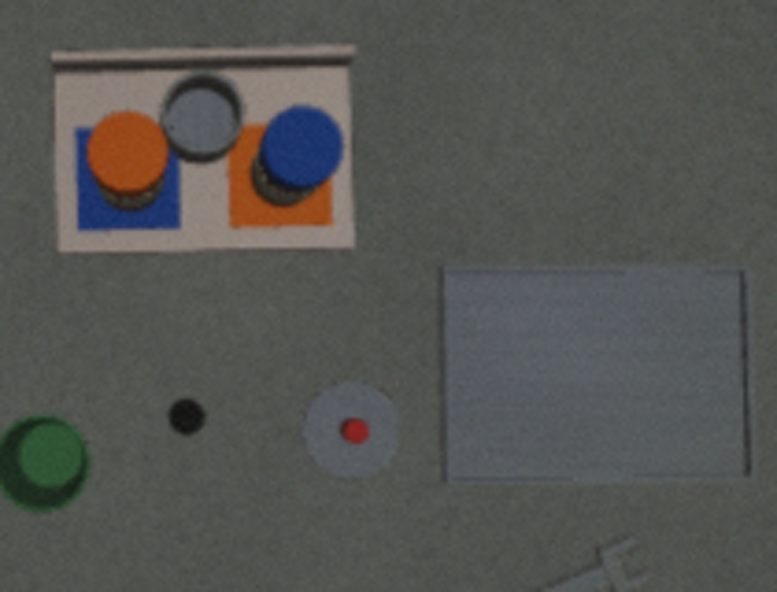

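View pics/z2.png

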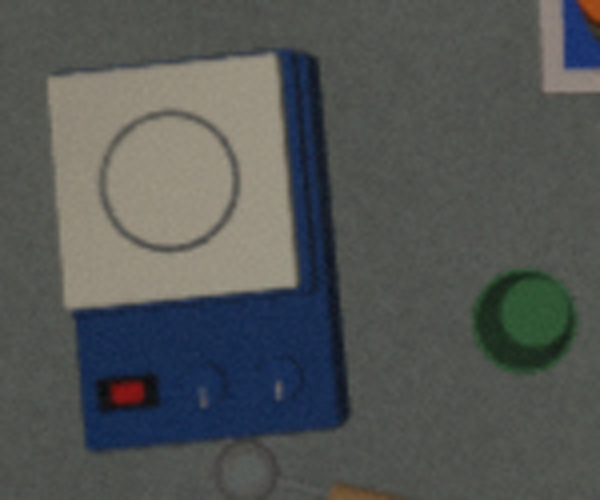

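The zooms show everything clearly: orange cap at zoom (128,152), blue cap (302,146), pot (202,118), cover knob (355,431), tray, and plate ring (170,181). Now the positions.

Run:
```python
from h import *
im=cv2.imread('pics/top0.png'); c=vision.calibration('top')
im2=cv2.imread('pics/scene0.png'); c2=vision.calibration('scene')
np.set_printoptions(precision=4,suppress=True)
def circ(m): 
    b=blobs(m)[0]; e=cv2.minEnclosingCircle(b); return e
hsv=lambda i,x,y: cv2.cvtColor(i,cv2.COLOR_BGR2HSV)[y,x]
# marks+caps
R0=(225,115,325,185)
mo=mask(im,(5,150,90),(20,255,255),R0); mb=mask(im,(105,150,60),(125,255,255),R0)
for n,m in(('o',mo),('b',mb)):
    for b in blobs(m): print(n,cv2.contourArea(b),cv2.boundingRect(b))
# by zoomed picks
z1=lambda u,v:(220+(u+.5)/3.7-.5,110+(v+.5)/3.7-.5)
z2=lambda u,v:(100+(u+.5)/4-.5,155+(v+.5)/4-.5)
print('caps o,b',onz(c,[z1(128,152),z1(302,146)],.142))
print('mark corners blue', onz(c,[z1(77,128),z1(80,229),z1(180,228)],.012))
print('mark orange', onz(c,[z1(230,227),z1(332,224),z1(231,126)],.012))
print('rack front L,R',onz(c,[z1(59,251),z1(354,247)],.012),'back',onz(c,[z1(52,57),z1(354,50)],.05))
print('pot rim',onz(c,[z1(202,117)],.062), onz(c,[z1(160,117),z1(243,117)],.062))
print('knob',onz(c,[z1(355,431)],.038),'disc',onz(c,[z1(351,429)],.011))
print('tray',onz(c,[z1(442,267),z1(745,265),z1(749,474),z1(445,482)],.012))
print('beaker rim/base',onz(c,[z1(43,463)],.095), onz(c,[z1(52,455)],0))
pc=[z2(48,76),z2(278,53),z2(299,288),z2(66,308)]
P=onz(c,pc,.085);print('plate',P,P.mean(0)); print('ring',onz(c,[z2(170,181)],.085))
print('panel',onz(c,[z2(88,450),z2(348,422)],.0))
for n,b in (('red knob scene',mask(im2,(0,150,80),(6,255,255),(220,150,260,185))),('blue cap',mask(im2,(105,150,60),(125,255,255),(195,168,226,200))),('or cap',mask(im2,(3,150,90),(20,255,255),(240,185,270,215)))):
    q=blobs(b)[0]; x,y,w,h=cv2.boundingRect(q);print(n,x,y,w,h)
# predicted scene projections
print(proj(c2,[onz(c,[z1(302,146)],.142)[0],onz(c,[z1(128,152)],.142)[0],onz(c,[z1(355,431)],.038)[0],onz(c,[z1(202,117)],.062)[0],onz(c,[z2(170,181)],.085)[0]]))
```

```text
o 330.5 (244, 140, 21, 22)
o 273.5 (282, 144, 28, 27)
b 304.0 (291, 140, 21, 20)
b 191.0 (241, 146, 27, 26)
caps o,b [[ 0.6208  0.0374  0.142 ]
 [ 0.6221 -0.0746  0.142 ]]
mark corners blue [[0.6607 0.0762 0.012 ]
 [0.5855 0.0755 0.012 ]
 [0.5845 0.0018 0.012 ]]
mark orange [[ 0.5843 -0.035   0.012 ]
 [ 0.5848 -0.1102  0.012 ]
 [ 0.6594 -0.0379  0.012 ]]
rack front L,R [[ 0.5696  0.0913  0.012 ]
 [ 0.5674 -0.1258  0.012 ]] back [[ 0.7056  0.0912  0.05  ]
 [ 0.7055 -0.1249  0.05  ]]
pot rim [[ 0.6573 -0.0144  0.062 ]] [[ 0.6581  0.0152  0.062 ]
 [ 0.6566 -0.0432  0.062 ]]
knob [[ 0.4338 -0.1183  0.038 ]] disc [[ 0.4341 -0.1194  0.011 ]]
tray [[ 0.5511 -0.1902  0.012 ]
 [ 0.5473 -0.4157  0.012 ]
 [ 0.3935 -0.4112  0.012 ]
 [ 0.3939 -0.1867  0.012 ]]
beaker rim/base [[0.4202 0.0996 0.095 ]] [[0.4197 0.1002 0.    ]]
plate [[0.5807 0.403  0.085 ]
 [0.5917 0.255  0.085 ]
 [0.4429 0.2431 0.085 ]
 [0.4333 0.3915 0.085 ]] [0.5122 0.3231 0.085 ]
ring [[0.512  0.3245 0.085 ]]
panel [[0.3316 0.4101 0.    ]
 [0.3476 0.2304 0.    ]]
red knob scene 235 161 6 11
blue cap 198 171 24 25
or cap 242 187 25 28
[[209.0581 179.0111]
 [253.7743 194.9769]
 [237.1246 163.1469]
 [225.7964 223.9652]
 [394.9893 227.1231]]
```

Run:
```python
import cv2
im=cv2.imread('pics/scene0.png')
cv2.imwrite('pics/z3.png',cv2.resize(im[120:280,120:300],None,fx=3.7,fy=3.7,interpolation=cv2.INTER_CUBIC))
```

```text
(no output)
```

View pics/z3.png

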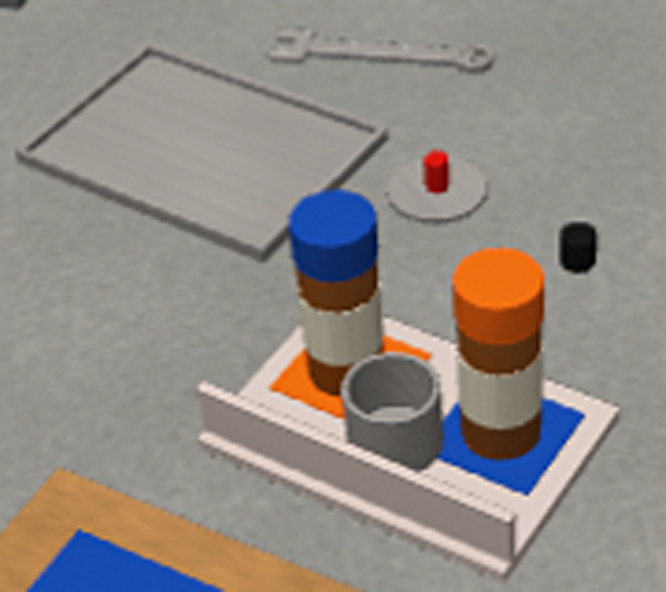

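The projections into the scene camera agree within about 1 px. I'll turn to yaw 0 (tool x = world x, tool y = -world y) and go toward the rack, a bit higher.

```bash
python3 -m crank '[[0,0,0,-0.01,0,0,0.136],[0,0,0,-0.01,0,0,0.136],[0,0.025,-0.042,-0.01,0,0,0],[0,0.025,-0.042,-0.01,0,0,0],[0,0.025,-0.042,-0.01,0,0,0],[0,0.025,-0.042,-0.01,0,0,0],[0,0.025,-0.042,0,0,0,0],[0,0.025,-0.042,0,0,0,0],[0,0.025,-0.042,0,0,0,0],[0,0.025,-0.042,0,0,0,0],[0,0.025,-0.042,0,0,0,0],[0,0.025,-0.042,0,0,0,0],[0,0.025,-0.042,0,0,0,0],[0,0.02,-0.04,0,0,0,0],[0,0,0,0,0,0,0]]'
python3 - <<'E'
from h import *
s,p,r=st(); print(s['clock'],p,r.as_matrix().round(3).tolist(),s['ft_force'])
shot('wrist','w1'); print(vision.calibration('wrist'))
E
```

```text
clock: 1.98
position: [0.5017, -0.1816, 0.2888]
orientation: [-0.004, 1.0, -0.005, -0.002]
ft_force: [-0.0, -0.5, 0.4]
grip_width: 0.998
1.975 [ 0.50165706 -0.18158417  0.28877091] [[1.0, -0.011, -0.005], [-0.011, -1.0, 0.008], [-0.005, -0.008, -1.0]] [-0.0015413  -0.48686162  0.36436782]
{'fx': 345.48932499917953, 'fy': 345.48932499917953, 'cx': 253.6457016399899, 'cy': 198.11608784291587, 'D': array([-0.08888656,  0.        ,  0.        ,  0.        ,  0.        ]), 'cam_to_world': array([[-0.01282809, -0.95819757, -0.28581962,  0.57284465],
       [-0.99987268,  0.00957945,  0.01276138, -0.1859361 ],
       [-0.00948992,  0.28594694, -0.95819846,  0.43139709],
       [ 0.        ,  0.        ,  0.        ,  1.        ]])}
```

View pics/w1.png

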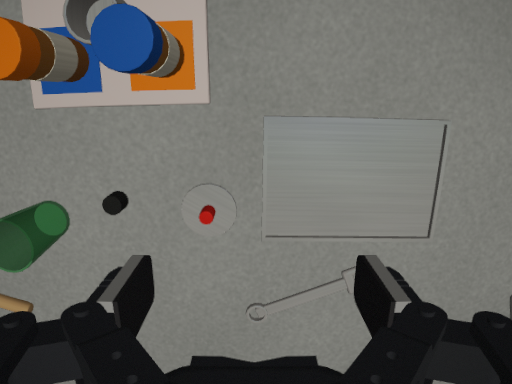

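The wrist view shows the blue cap (126,38), cover knob (207,213), tray corners (265,117)–(430,237) and the rack front edge. I'll cast rays for a cross-check.

Run:
```python
from h import *
np.set_printoptions(precision=4,suppress=True)
c=vision.calibration('wrist'); im=cv2.imread('pics/w1.png')
b=blobs(mask(im,(105,150,60),(125,255,255),(85,0,163,80)))
m=max(b,key=cv2.contourArea); print(cv2.boundingRect(m)); 
print('cap top, circle pick',onz(c,[(125.5,39)],.142))
print('edges',onz(c,[(91,39),(160,39),(126,5)],.142))
print('tray',onz(c,[(264,116),(446,122),(429,237),(263,236)],.012), onz(c,[(264,116),(446,122),(429,237),(263,236)],.012).mean(0))
print('knob',onz(c,[(208,210)],.038),'disc',onz(c,[(209,210)],.011))
print('rack front',onz(c,[(35,107),(209,103)],.012)); 
print('mark or',onz(c,[(131,90),(195,89),(193,21)],.012))
```

```text
(85, 4, 77, 76)
cap top, circle pick [[ 0.6194 -0.082   0.142 ]]
edges [[ 0.6209 -0.0534  0.142 ]
 [ 0.6183 -0.1099  0.142 ]
 [ 0.6449 -0.0844  0.142 ]]
tray [[ 0.5494 -0.194   0.012 ]
 [ 0.5424 -0.4166  0.012 ]
 [ 0.3911 -0.4144  0.012 ]
 [ 0.3958 -0.1919  0.012 ]] [ 0.4697 -0.3042  0.012 ]
knob [[ 0.4411 -0.1255  0.038 ]] disc [[ 0.4321 -0.1227  0.011 ]]
rack front [[ 0.5678  0.088   0.012 ]
 [ 0.5655 -0.1291  0.012 ]]
mark or [[ 0.5829 -0.0367  0.012 ]
 [ 0.5819 -0.1133  0.012 ]
 [ 0.6568 -0.1146  0.012 ]]
```

The cap y differs by about 7 mm between the views, so I'll look from straight above it.

```bash
python3 -m crank '[[0,0.01,-0.034,-0.005,-0.008,0.005,0],[0,0.01,-0.034,-0.005,0,0,0.0],[0,0.01,-0.034,-0.005,0,0,0],[0,0,0,0,0,0,0],[0,0,0,0,0,0,0]]'
python3 - <<'E'
from h import *
s,p,r=st(); print(s['clock'],p,r.as_matrix().round(3).tolist())
shot('wrist','w2'); print(vision.calibration('wrist'))
E
```

```text
clock: 2.65
position: [0.5303, -0.0868, 0.3031]
orientation: [0.002, 1.0, -0.012, -0.002]
ft_force: [0.8, 0.6, -0.8]
grip_width: 0.999
2.65 [ 0.53028383 -0.08683544  0.30314747] [[1.0, -0.023, -0.003], [-0.023, -1.0, -0.004], [-0.003, 0.004, -1.0]]
{'fx': 345.48932499917953, 'fy': 345.48932499917953, 'cx': 253.6457016399899, 'cy': 198.11608784291587, 'D': array([-0.08888656,  0.        ,  0.        ,  0.        ,  0.        ]), 'cam_to_world': array([[-0.02314751, -0.95859872, -0.28381806,  0.602171  ],
       [-0.9997312 ,  0.02256848,  0.00531035, -0.08836629],
       [ 0.00131485,  0.28386469, -0.95886345,  0.44600851],
       [ 0.        ,  0.        ,  0.        ,  1.        ]])}
```

View pics/w2.png

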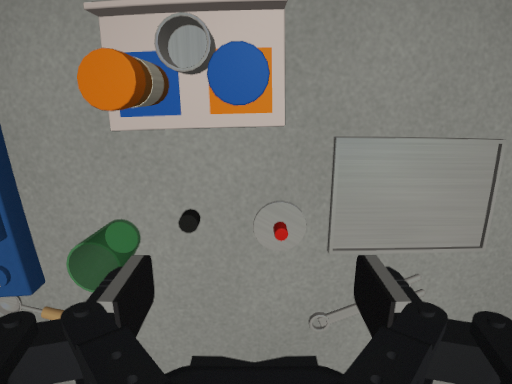

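Run:
```python
from h import *
np.set_printoptions(precision=4,suppress=True)
c=vision.calibration('wrist'); 
P=lambda n,px,z:print(n,onz(c,px,z))
P('blue cap',[(238.5,72.5)],.142); P('edges',[(207.5,72),(269.5,72),(238,41),(238,104)],.142)
P('or cap',[(111,79)],.142); P('edges',[(78,79),(145,79)],.142)
P('pot',[(184.5,43)],.062); P('e',[(155,43),(214,43)],.062)
P('mark or',[(210,114),(272,112),(271,48)],.012)
P('mark bl',[(121,117),(181,115),(178,51)],.012)
P('rack',[(110,130),(285,125)],.012); P('wall',[(84,6),(285,3)],.05)
P('knob',[(280,229)],.038); P('disc',[(280,226)],.011)
P('tray',[(335,136),(501,140),(481,246),(329,251)],.012)
```

```text
blue cap [[ 0.6222 -0.0765  0.142 ]]
edges [[ 0.6234 -0.0506  0.142 ]
 [ 0.622  -0.1025  0.142 ]
 [ 0.6473 -0.0769  0.142 ]
 [ 0.5964 -0.0753  0.142 ]]
or cap [[0.621  0.0325 0.142 ]]
edges [[0.6226 0.0619 0.142 ]
 [0.6197 0.003  0.142 ]]
pot [[ 0.659 -0.018  0.062]]
e [[ 0.6603  0.0131  0.062 ]
 [ 0.6579 -0.0489  0.062 ]]
mark or [[ 0.5828 -0.0348  0.012 ]
 [ 0.5833 -0.111   0.012 ]
 [ 0.6578 -0.1107  0.012 ]]
mark bl [[ 0.583   0.0768  0.012 ]
 [ 0.5827  0.0011  0.012 ]
 [ 0.6577 -0.0005  0.012 ]]
rack [[ 0.5675  0.093   0.012 ]
 [ 0.5672 -0.127   0.012 ]]
wall [[ 0.7049  0.0914  0.05  ]
 [ 0.6982 -0.1241  0.05  ]]
knob [[ 0.4398 -0.1185  0.038 ]]
disc [[ 0.4334 -0.1205  0.011 ]]
tray [[ 0.5525 -0.1898  0.012 ]
 [ 0.5458 -0.4134  0.012 ]
 [ 0.3945 -0.4101  0.012 ]
 [ 0.3951 -0.1883  0.012 ]]
```

The overhead view puts the blue cap at (0.622,-0.0765) with a measured diameter of 52 mm, close to the expected 53. I'll move above it and then descend.

```bash
python3 -m crank '[[0,0.03,-0.004,0.02,0.004,0.003,-0.023],[0,0.03,-0.004,0.02,0,0,0],[0,0.03,-0.003,0.02,0,0,0],[0,0,0,0,0,0,0],[0,0,0,0,0,0,0]]'
```

```text
clock: 3.32
position: [0.6203, -0.0851, 0.2413]
orientation: [0.001, 1.0, -0.005, -0.001]
ft_force: [0.4, 0.4, 0.5]
grip_width: 0.999
```

```bash
python3 -m crank '[[0,0.001,-0.006,0.02,0,0,-0.01],[0,0.001,-0.004,0.03,0,0,0],[0,0,0,0.02,0,0,0],[0,0,0,0,0,0,0]]'
python3 - <<'E'
from h import *
shot('wrist','w3')
E
```

```text
clock: 3.82
position: [0.6202, -0.0791, 0.1736]
orientation: [0.002, 1.0, -0.002, 0.001]
ft_force: [0.1, -0.3, 0.2]
grip_width: 0.998
```

View pics/w3.png

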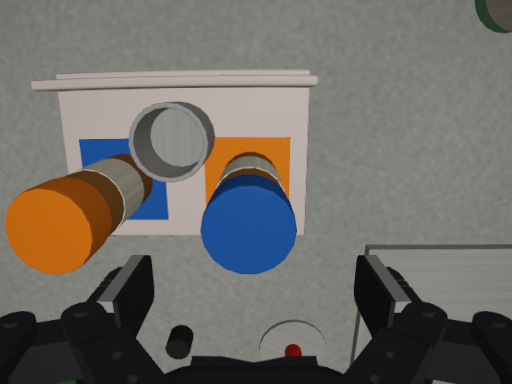

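The blue cap (249,222) is about 5 px left of the finger midline (254), so y needs +3 mm, as computed. I'll descend and grip.

```bash
python3 -m crank '[[0,0.002,-0.003,0.025,0,0,0],[0,0,0,0.025,0,0,0],[0,0,0,0.012,0,0,0],[0,0,0,0.004,0,0,0],[0.4,0,0,0,0,0,0],[0.7,0,0,0,0,0,0],[1,0,0,0,0,0,0],[1,0,0,0,0,0,0],[1,0,0,0,0,0,0],[1,0,0,0,0,0,0]]'
```

```text
clock: 5.12
position: [0.6262, -0.0784, 0.1157]
orientation: [0.003, 1.0, -0.004, 0.007]
ft_force: [-0.8, -0.2, -1.9]
grip_width: 0.602
```

Run:
```python
from h import *
shot('wrist','w4')
```

```text
(no output)
```

View pics/w4.png

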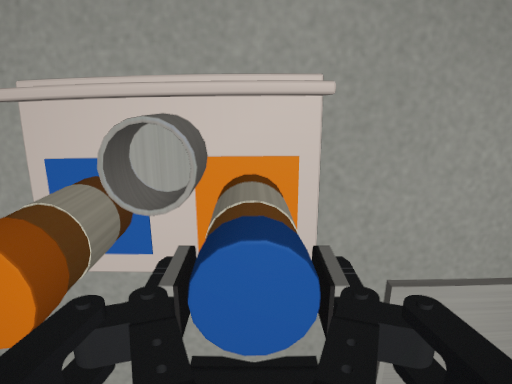

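The grip is on the cap, but 4 mm off in x and a little high. I'll regrip deeper.

```bash
python3 -m crank '[[0.1,0,0,0,0,0,0],[0.1,0,0,0,0,0,0],[0.1,-0.005,-0.002,0.006,0,0,0.005],[0.1,-0.001,-0.001,0.006,0,0,0],[0.1,0,0,0,0,0,0]]'
```

```text
clock: 5.8
position: [0.6203, -0.0751, 0.1032]
orientation: [0.003, 1.0, -0.006, 0.008]
ft_force: [-0.6, 1.0, 0.1]
grip_width: 0.899
```

```bash
python3 -m crank '[[0.1,0.001,0.001,-0.002,0.006,-0.014,0],[0.1,0,0,0,0,0,0],[1,0,0,0,0,0,0],[1,0,0,0,0,0,0],[1,0,0,0,0,0,0],[1,0,0,0,0,0,0],[1,0,0,-0.01,0,0,0],[1,0,0,-0.02,0,0,0],[1,0,0,0,0,0,0]]'
```

```text
clock: 6.92
position: [0.6212, -0.0764, 0.1366]
orientation: [-0.001, 1.0, -0.006, 0.0]
ft_force: [0.9, -0.1, -2.7]
grip_width: 0.607
```

Run:
```python
from h import *
shot('wrist','w5');shot('scene','s5')
```

```text
(no output)
```

View pics/s5.png

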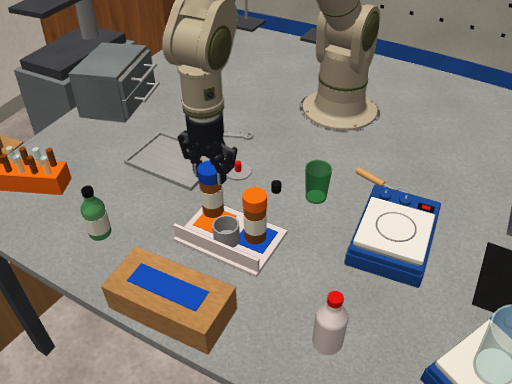

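Jar is lifted (−2.7 N). I carry it to the far tray slot (0.470,-0.358).

```bash
python3 -m crank '[[1,0,0,-0.02,0,0,0],[1,-0.01,0.02,-0.03,0,0,0],[1,-0.02,0.036,-0.01,0,0,0],[1,-0.02,0.036,0,0,0,0],[1,-0.02,0.036,0,0,0,0],[1,-0.02,0.036,0,0,0,0],[1,-0.02,0.036,0,0,0,0],[1,-0.02,0.036,0,0,0,0],[1,-0.02,0.036,0,0,0,0],[1,-0.01,0.02,0,0,0,0],[1,0,0,0,0,0,0],[1,0,0,0,0,0,0]]'
```

```text
clock: 8.52
position: [0.4486, -0.3722, 0.1873]
orientation: [-0.003, 1.0, -0.005, -0.007]
ft_force: [0.4, -0.2, -2.2]
grip_width: 0.604
```

```bash
python3 -m crank '[[1,0.014,-0.01,0.02,-0.006,0.014,0],[1,0.009,-0.005,0.02,0,0,0],[1,0,0,0.02,0,0,0],[1,0,0,0.01,0,0,0],[1,0,0,0,0,0,0],[1,0,0,0,0,0,0]]'
```

```text
clock: 9.28
position: [0.4766, -0.3503, 0.1155]
orientation: [-0.001, 1.0, -0.0, 0.001]
ft_force: [0.2, -0.3, -2.8]
grip_width: 0.608
```

Run:
```python
from h import *
shot('scene','s6')
s,p,r=st(); print(p,r.as_matrix().round(4).tolist())
```

```text
[ 0.47658292 -0.35034824  0.11560331] [[1.0, -0.0009, 0.0019], [-0.0009, -1.0, 0.0024], [0.0019, -0.0024, -1.0]]
```

View pics/s6.png

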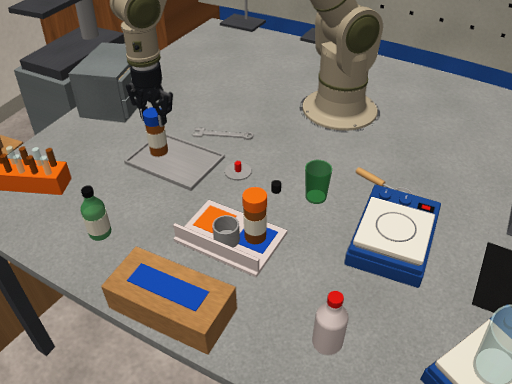

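```bash
python3 -m crank '[[1,-0.004,0.006,0.006,0,0,0],[1,0,0,0.004,0,0,0],[1,0,0,0.002,0,0,0],[1,0,0,0.001,0,0,0],[1,0,0,0,0,0,0]]'
```

```text
clock: 9.95
position: [0.4723, -0.3577, 0.1029]
orientation: [-0.001, 1.0, -0.001, 0.002]
ft_force: [-0.9, -0.3, -1.7]
grip_width: 0.604
```

```bash
python3 -m crank '[[1,0,0,0.002,0,0,0],[1,0,0,0.002,0,0,0],[1,0,0,0.001,0,0,0],[1,0,0,0,0,0,0]]'
```

```text
clock: 10.45
position: [0.4732, -0.3577, 0.099]
orientation: [-0.0, 1.0, -0.001, 0.002]
ft_force: [-0.2, -0.2, -2.2]
grip_width: 0.599
```

```bash
python3 -m crank '[[1,0,0,0.002,0,0,0],[1,0,0,0.002,0,0,0],[1,0,0,0,0,0,0]]'
```

```text
clock: 10.82
position: [0.4743, -0.3577, 0.0992]
orientation: [0.001, 1.0, -0.001, 0.004]
ft_force: [-0.5, -0.3, -2.1]
grip_width: 0.601
```

```bash
python3 -m crank '[[1,0,0,0.003,0,0,0],[1,0,0,0.003,0,0,0],[1,0,0,0,0,0,0]]'
```

```text
clock: 11.2
position: [0.4759, -0.3579, 0.0993]
orientation: [0.002, 1.0, -0.001, 0.006]
ft_force: [-0.3, 0.6, -3.3]
grip_width: 0.608
```

Run:
```python
from h import *
shot('wrist','w7');im=shot('scene','s7')
cv2.imwrite('pics/s7z.png',cv2.resize(im[60:200,90:240],None,fx=4,fy=4))
```

```text
(no output)
```

View pics/s7z.png

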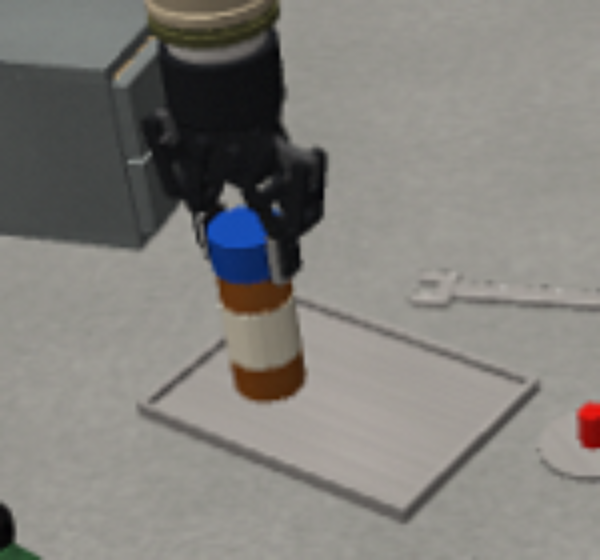

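```bash
python3 -m crank '[[1,-0.003,0,0.004,0.004,-0.012,0],[1,0,0,0,0,0,0]]'
```

```text
clock: 11.55
position: [0.4781, -0.3584, 0.0991]
orientation: [0.001, 1.0, -0.0, 0.005]
ft_force: [-0.6, 0.5, -4.1]
grip_width: 0.606
```

Run:
```python
from h import *
s,p,r=st()
for k in s: print(k,np.round(s[k],4))
```

```text
clock 11.55
joints [ 0.5988  0.618  -0.0728  2.0073  0.0821  0.5097 -1.1031]
joint_vel [-0.0025 -0.0114 -0.008  -0.0166 -0.0082 -0.0037  0.0023]
joint_torque [-4.24900e-01 -7.22498e+01  7.95000e-02 -1.72335e+01 -6.33000e-02
  2.75000e-02 -7.50000e-03]
position [ 0.4781 -0.3584  0.0991]
orientation [ 1.5e-03  1.0e+00 -2.0e-04  4.6e-03]
ft_force [-0.5669  0.5326 -4.0978]
wrist_torque [0.0436 0.0479 0.0054]
grip_width 0.6065
```

```bash
python3 -m crank '[[1,-0.004,0,0.007,0,-0.008,0]]'; python3 -m crank '[[1,0,0,0,0,0,0]]'
```

```text
clock: 11.68
position: [0.4798, -0.3592, 0.0974]
orientation: [0.004, 1.0, 0.0, 0.006]
ft_force: [3.4, -4.7, 55.1]
grip_width: 0.607
clock: 11.8
position: [0.4809, -0.3591, 0.0981]
orientation: [0.004, 1.0, 0.001, 0.007]
ft_force: [-1.2, -0.3, -3.9]
grip_width: 0.607
```

That was contact: 55 N on the push, so the jar stands on the tray floor. I'll release.

```bash
python3 -m crank '[[0.6,0,0,0,0,0,0],[0,0,0,0,0,0,0],[0,0,0,0,0,0,0],[0,0,0,0,0.008,-0.014,0],[0,0,0,-0.02,0,0,0],[0,0,0,-0.04,0,0,0],[0,0,0,-0.04,0,0,0],[0,0,0,-0.04,0,0,0],[0,0,0,0,0,0,0],[0,0,0,0,0,0,0]]'
```

```text
clock: 13.05
position: [0.4801, -0.3597, 0.238]
orientation: [-0.003, 1.0, 0.0, -0.005]
ft_force: [-0.4, 0.4, -0.9]
grip_width: 1.0
```

Run:
```python
from h import *
shot('wrist','w8');im=shot('scene','s8')
print(vision.calibration('wrist')['cam_to_world'])
```

```text
[[ 5.92476746e-04 -9.56843746e-01 -2.90602296e-01  5.52956956e-01]
 [-9.99964998e-01 -2.99218347e-03  7.81341393e-03 -3.60968390e-01]
 [-8.34575164e-03  2.90587495e-01 -9.56812028e-01  3.79943815e-01]
 [ 0.00000000e+00  0.00000000e+00  0.00000000e+00  1.00000000e+00]]
```

View pics/w8.png

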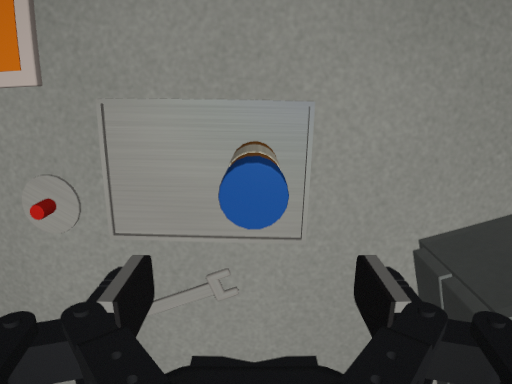

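Blue jar stands upright in the tray (cap at 254,193). Now to the orange jar, with a look on the way.

```bash
python3 -m crank '[[0,0.005,-0.02,-0.01,0.005,0.008,0],[0,0.01,-0.05,-0.01,0,0,0],[0,0.01,-0.05,-0.01,0,0,0],[0,0.01,-0.05,0,0,0,0],[0,0.01,-0.05,0,0,0,0],[0,0.01,-0.05,0,0,0,0],[0,0.01,-0.05,0,0,0,0],[0,0.01,-0.05,0,0,0,0],[0,0.005,-0.02,0,0,0,0],[0,0,0,0,0,0,0],[0,0,0,0,0,0,0]]'
python3 - <<'E'
from h import *
s,p,r=st(); print(p)
c=vision.calibration('wrist');im=shot('wrist','w9')
for n,lo,hi in(('o',(5,150,90),(20,255,255)),('b',(105,150,60),(125,255,255))):
  for b in blobs(mask(im,lo,hi),100): print(n,cv2.boundingRect(b),cv2.minEnclosingCircle(b))
E
```

```text
clock: 14.52
position: [0.5579, 0.0558, 0.2721]
orientation: [-0.01, 1.0, 0.004, -0.004]
ft_force: [-0.0, 0.1, 0.5]
grip_width: 1.003
[0.55793496 0.05577355 0.27213528]
o (338, 71, 71, 69) ((373.0, 105.5), 47.76253128051758)
o (249, 73, 67, 69) ((282.2704772949219, 106.70655822753906), 34.60308074951172)
b (0, 126, 125, 196) ((53.5, 219.5), 103.54960632324219)
b (241, 69, 57, 68) ((268.8999938964844, 102.5), 42.96357727050781)
```

View pics/w9.png

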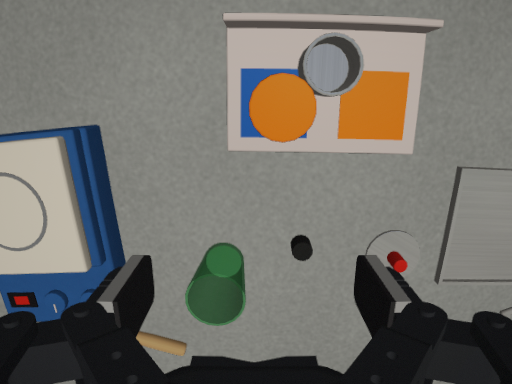

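Run:
```python
from h import *
np.set_printoptions(precision=4,suppress=True)
c=vision.calibration('wrist'); s,p,r=st()
P=lambda n,px,z:print(n,onz(c,px,z))
P('or cap',[(282.3,107)],.142); P('e',[(249,107),(316,107)],.142)
P('pot',[(333,65)],.062); P('e',[(303,65),(363,65)],.062)
P('mark or',[(338,139),(404,139),(408,72),(341,70)],.012);P('blue',[(241,69),(241,137)],.012)
P('rack',[(229,151),(414,154)],.012)
print(r.as_matrix()[:,2],r.as_matrix()[:,0],p)
```

```text
or cap [[0.6215 0.037  0.142 ]]
e [[0.6213 0.0625 0.142 ]
 [0.6219 0.0111 0.142 ]]
pot [[ 0.6595 -0.0157  0.062 ]]
e [[ 0.659   0.0134  0.062 ]
 [ 0.6603 -0.0449  0.062 ]]
mark or [[ 0.582  -0.0363  0.012 ]
 [ 0.5837 -0.1142  0.012 ]
 [ 0.6587 -0.1104  0.012 ]
 [ 0.6585 -0.0346  0.012 ]]
blue [[0.6581 0.0762 0.012 ]
 [0.5827 0.0762 0.012 ]]
rack [[ 0.5662  0.0904  0.012 ]
 [ 0.5663 -0.1285  0.012 ]]
[-0.009   0.0201 -0.9998] [ 0.9999  0.0079 -0.0088] [0.558  0.0556 0.2722]
```

Orange cap is at (0.6215,0.037). Move above it and straighten.

```bash
python3 -m crank '[[0,0.022,0.006,0.02,-0.02,0.009,0],[0,0.022,0.007,0.03,0,0,0],[0,0.022,0.007,0.03,0,0,0],[0,0,0,0.02,0,0,0],[0,0,0,0,0,0,0],[0,0,0,0,0,0,0]]'
```

```text
clock: 15.32
position: [0.6253, 0.0267, 0.1708]
orientation: [0.001, 1.0, -0.002, 0.001]
ft_force: [-0.6, -0.3, 0.1]
grip_width: 1.0
```

```bash
python3 -m crank '[[0,-0.003,-0.009,0.015,0,0,0],[0,0,0,0.02,0,0,0],[0,0,0,0.015,0,0,0],[0,0,0,0.008,0,0,0],[0,0,0,0,0,0,0],[0,0,0,0,0,0,0]]'
```

```text
clock: 16.08
position: [0.6228, 0.0379, 0.1127]
orientation: [0.001, 1.0, -0.002, 0.003]
ft_force: [-0.2, -0.0, 0.0]
grip_width: 1.002
```

```bash
python3 -m crank '[[0,-0.001,0.001,0.007,0,-0.004,0],[0,0,0,0.003,0,0,0],[0.5,0,0,0,0,0,0],[1,0,0,0,0,0,0],[1,0,0,0,0,0,0],[1,0,0,0,0,0,0],[1,0,0,0,0,0,0]]'
```

```text
clock: 16.95
position: [0.6226, 0.0367, 0.1033]
orientation: [0.001, 1.0, -0.002, 0.002]
ft_force: [0.6, -0.1, -0.8]
grip_width: 0.604
```

```bash
python3 -m crank '[[1,0,0,-0.015,0,0,0],[1,0,0,-0.03,0,0,0],[1,0,0,-0.03,0,0,0],[1,-0.01,0.02,-0.015,0,0,0],[1,-0.019,0.036,0,0,0,0],[1,-0.019,0.036,0,0,0,0],[1,-0.019,0.036,0,0,0,0],[1,-0.019,0.036,0,0,0,0],[1,-0.019,0.036,0,0,0,0],[1,-0.019,0.036,0,0,0,0],[1,-0.01,0.02,0,0,0,0],[1,0,0,0,0,0,0],[1,0,0,0,0,0,0]]'
python3 - <<'E'
from h import *
s,p,r=st(); print(p,r.as_matrix()[:,2],r.as_matrix()[:,0])
shot('wrist','w10')
c={'x':0}
E
```

```text
clock: 18.58
position: [0.4712, -0.2353, 0.2006]
orientation: [0.003, 1.0, -0.006, -0.001]
ft_force: [0.6, -0.5, -1.9]
grip_width: 0.608
[ 0.47122888 -0.2352736   0.20060221] [-0.00195394 -0.00515649 -0.9999848 ] [ 0.99992646 -0.01197883 -0.00189206]
```

View pics/w10.png

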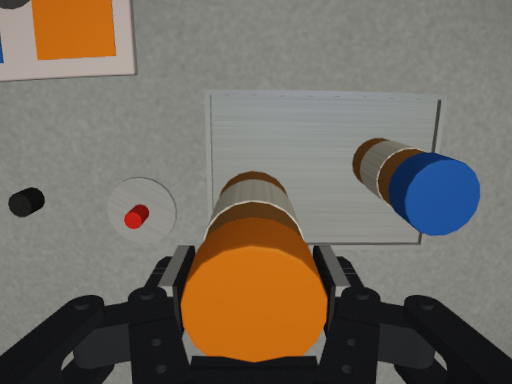

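Orange jar held; blue jar standing in the right of the tray. Lowering at (0.470,-0.247).

```bash
python3 -m crank '[[1,0,0.009,0.02,0.005,0.002,-0.01],[1,0,0.002,0.03,0,0,0],[1,0,0,0.025,0,0,0],[1,0,0,0.01,0,0,0],[1,0,0,0,0,0,0],[1,0,0,0,0,0,0]]'
```

```text
clock: 19.38
position: [0.4749, -0.2422, 0.1151]
orientation: [-0.0, 1.0, 0.004, 0.002]
ft_force: [0.1, -0.4, -1.8]
grip_width: 0.606
```

```bash
python3 -m crank '[[1,-0.003,0.005,0.006,0,-0.003,0],[1,0,0,0.004,0,0,0],[1,0,0,0.003,0,0,0],[1,0,0,0,0,0,0]]'; python3 -m crank '[[1,0,0,0.003,0,0,0]]';  python3 -m crank '[[1,0,0,0.003,0,0,0]]'
```

```text
clock: 19.88
position: [0.4725, -0.2482, 0.1029]
orientation: [0.001, 1.0, 0.003, 0.002]
ft_force: [0.5, -0.2, -2.2]
grip_width: 0.604
clock: 20.0
position: [0.4727, -0.2482, 0.0999]
orientation: [0.001, 1.0, 0.003, 0.002]
ft_force: [0.2, -0.1, -2.2]
grip_width: 0.611
clock: 20.12
position: [0.4727, -0.2482, 0.0968]
orientation: [0.001, 1.0, 0.003, 0.002]
ft_force: [-0.2, 0.6, -1.9]
grip_width: 0.605
```

```bash
python3 -m crank '[[1,0,0,0.002,0,0,0]]'
```

```text
clock: 20.25
position: [0.4732, -0.2482, 0.096]
orientation: [0.001, 1.0, 0.003, 0.002]
ft_force: [-7.4, 4.2, 44.2]
grip_width: 0.606
```

Contact. Release and rise.

```bash
python3 -m crank '[[0.6,0,0,0,0,0,0],[0,0,0,0,0,0,0],[0,0,0,0,0,0,0],[0,0,0,-0.02,0,0,0],[0,0,0,-0.04,0,0,0],[0,0,0,-0.04,0,0,0],[0,0.01,-0.01,-0.03,0,0,0],[0,0.02,-0.04,0,0,0,0],[0,0.02,-0.045,0,0,0,0],[0,0.02,-0.045,0,0,0,0],[0,0.02,-0.045,0,0,0,0],[0,0.02,-0.03,0,0,0,0],[0,0,0,0,0,0,0],[0,0,0,0,0,0,0]]'
python3 - <<'E'
from h import *
s,p,r=st(); print(p,r.as_matrix()[:,2],r.as_matrix()[:,0])
shot('wrist','w11')
E
```

```text
clock: 22.0
position: [0.5847, -0.0273, 0.229]
orientation: [0.001, 1.0, 0.002, 0.002]
ft_force: [-0.6, -0.3, 0.1]
grip_width: 0.997
[ 0.58465335 -0.0272962   0.22904771] [ 0.0045     -0.00194325 -0.99998799] [0.99998425 0.003364   0.00449344]
```

View pics/w11.png

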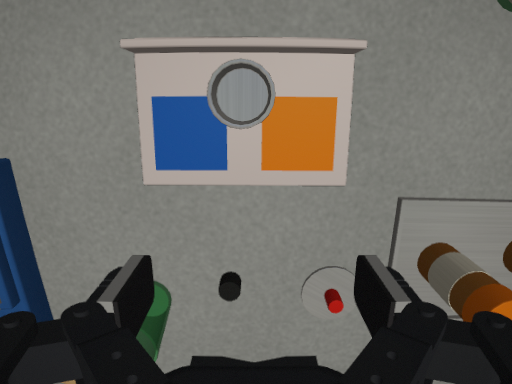

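Run:
```python
from h import *
np.set_printoptions(precision=4,suppress=True)
c=vision.calibration('wrist')
P=lambda n,px,z:print(n,onz(c,px,z))
P('pot',[(241.5,94)],.062); P('e',[(208,94),(275,94),(241,60),(241,128)],.062)
P('bottom',[(243,95)],.016)
P('mark or',[(262,171),(333,171),(337,97),(262,97)],.012);P('blue',[(152,97),(156,171),(227,171),(227,97)],.012)
P('wall top front',[(121,48),(366,48)],.05);P('wall top back',[(121,40),(366,40)],.05)
```

```text
pot [[ 0.6601 -0.0165  0.062 ]]
e [[ 0.6602  0.0126  0.062 ]
 [ 0.6602 -0.0455  0.062 ]
 [ 0.6883 -0.0162  0.062 ]
 [ 0.6309 -0.0159  0.062 ]]
bottom [[ 0.6598 -0.0164  0.016 ]]
mark or [[ 0.5818 -0.0361  0.012 ]
 [ 0.5822 -0.1119  0.012 ]
 [ 0.6588 -0.1115  0.012 ]
 [ 0.658  -0.0354  0.012 ]]
blue [[ 0.6584  0.0764  0.012 ]
 [ 0.5817  0.0773  0.012 ]
 [ 0.5817  0.0011  0.012 ]
 [ 0.6579 -0.0001  0.012 ]]
wall top front [[ 0.7012  0.0911  0.05  ]
 [ 0.7013 -0.1263  0.05  ]]
wall top back [[ 0.708   0.0906  0.05  ]
 [ 0.7081 -0.1259  0.05  ]]
```

Pot at (0.660,-0.0165), wall gap ≈11 mm as stated. Moving above it and down in stages.

```bash
python3 -m crank '[[0,0.025,-0.004,0.02,0.002,-0.004,0.003],[0,0.025,-0.004,0.03,0,0,0],[0,0.025,-0.003,0.03,0,0,0],[0,0,0,0.03,0,0,0],[0,0,0,0,0,0,0],[0,0,0,0,0,0,0]]'
```

```text
clock: 22.8
position: [0.6604, -0.0258, 0.1184]
orientation: [0.002, 1.0, -0.006, 0.001]
ft_force: [0.5, 0.3, -0.3]
grip_width: 1.001
```

```bash
python3 -m crank '[[0,0,-0.008,0,0,0,-0.012],[0,0,0,0.01,0,0,0],[0,0,0,0,0,0,0]]'
```

```text
clock: 23.18
position: [0.6613, -0.0178, 0.111]
orientation: [0.002, 1.0, 0.0, 0.003]
ft_force: [-1.2, -0.8, -0.1]
grip_width: 0.997
```

```bash
python3 -m crank '[[0,-0.001,-0.001,0.02,0.004,-0.006,0],[0,0,0,0.03,0,0,0],[0,0,0,0.02,0,0,0],[0,0,0,0.008,0,0,0],[0,0,0,0,0,0,0],[0,0,0,0,0,0,0]]'
python3 - <<'E'
from h import *
shot('wrist','w12')
E
```

```text
clock: 23.92
position: [0.6607, -0.0166, 0.0292]
orientation: [-0.001, 1.0, 0.0, 0.0]
ft_force: [0.6, 0.3, 0.1]
grip_width: 1.0
```

View pics/w12.png

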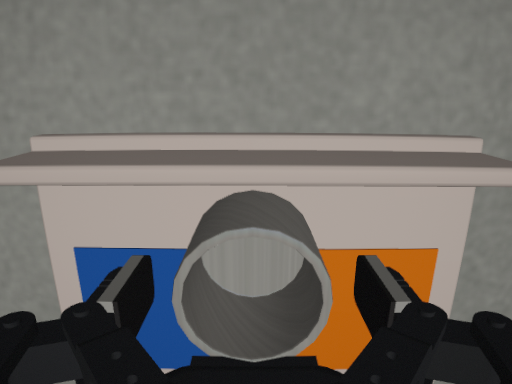

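Pot centred (252 vs finger midline 254). Close and lift.

```bash
python3 -m crank '[[0.5,0,0,0,0,0,0],[1,0,0,0,0,0,0],[1,0,0,0,0,0,0],[1,0,0,0,0,0,0],[1,0,0,0,0,0,0]]'; python3 -m crank '[[1,0,0,-0.015,0,0,0],[1,0,0,-0.03,0,0,0],[1,0,0,-0.03,0,0,0],[1,0,0,-0.04,0,0,0],[1,0,0,-0.04,0,0,0],[1,0,0,0,0,0,0]]'
```

```text
clock: 24.6
position: [0.6616, -0.0168, 0.0315]
orientation: [-0.001, 1.0, 0.0, 0.001]
ft_force: [-0.8, 0.5, -1.8]
grip_width: 0.673
clock: 25.35
position: [0.661, -0.0169, 0.1955]
orientation: [-0.001, 1.0, 0.0, 0.002]
ft_force: [0.1, 1.4, -1.8]
grip_width: 0.67
```

```bash
python3 -m crank '[[1,-0.01,-0.02,-0.01,0,0,0],[1,-0.025,-0.04,0,0,0,0],[1,-0.025,-0.04,0,0,0,0],[1,-0.025,-0.04,0,0,0,0],[1,-0.025,-0.04,0,0,0,0],[1,-0.025,-0.04,0,0,0,0],[1,-0.025,-0.04,0,0,0,0],[1,-0.02,-0.03,0,0,0,0],[1,-0.01,-0.02,0,0,0,0],[1,0,0,0,0,0,0],[1,0,0,0,0,0,0]]'
python3 - <<'E'
from h import *
s,p,r=st(); print(p,r.as_matrix()[:,2],r.as_matrix()[:,0])
shot('wrist','w13')
E
```

```text
clock: 26.72
position: [0.4504, 0.3097, 0.2036]
orientation: [-0.0, 1.0, 0.006, -0.004]
ft_force: [-0.2, 0.4, -0.9]
grip_width: 0.675
[0.4504141  0.3097497  0.20357944] [-7.77275028e-03  1.24941824e-04 -9.99969784e-01] [ 0.99990463  0.01141666 -0.00777082]
```

View pics/w13.png

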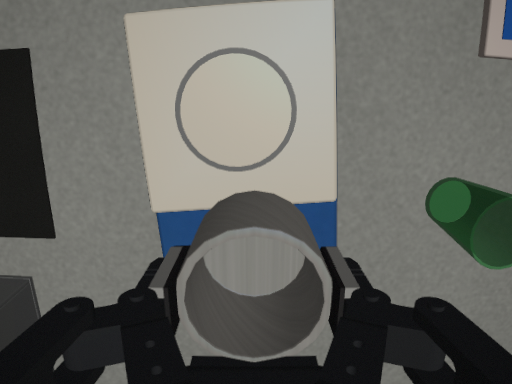

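Run:
```python
from h import *
np.set_printoptions(precision=4,suppress=True)
c=vision.calibration('wrist')
P=lambda n,px,z:print(n,onz(c,px,z),onz(c,px,z).mean(0))
P('ring',[(176,109),(297,109),(236,47.5),(236,171)],.085)
P('plate',[(125,15),(332,-1),(336,202),(151,212)],.085)
P('plate diag',[(125,15),(336,202)],.085)
im=cv2.imread('pics/w13.png'); g=cv2.cvtColor(im,cv2.COLOR_BGR2GRAY)
m=cv2.inRange(g,70,165); k=np.zeros_like(m); k[40:180,168:305]=255; m&=k
for b in blobs(m,500): print(cv2.fitEllipse(b)); P('fit',[cv2.fitEllipse(b)[0]],.085)
```

```text
ring [[0.5126 0.3681 0.085 ]
 [0.5134 0.2787 0.085 ]
 [0.5558 0.3237 0.085 ]
 [0.4661 0.3238 0.085 ]] [0.512  0.3236 0.085 ]
plate [[0.5783 0.4022 0.085 ]
 [0.5893 0.2572 0.085 ]
 [0.442  0.2444 0.085 ]
 [0.4317 0.3925 0.085 ]] [0.5103 0.3241 0.085 ]
plate diag [[0.5783 0.4022 0.085 ]
 [0.442  0.2444 0.085 ]] [0.5101 0.3233 0.085 ]
((235.3891143798828, 109.11553955078125), (121.50381469726562, 124.43302917480469), 165.6966094970703)
fit [[0.5127 0.3241 0.085 ]] [0.5127 0.3241 0.085 ]
```

Ring centre is (0.512,0.3238), consistent across views, and the ring diameter of 89.5 mm confirms the height.

```bash
python3 -m crank '[[1,0.02,-0.005,0.01,0,0.008,0.011],[1,0.02,-0.005,0.02,0,0,0],[1,0.021,-0.004,0.02,0,0,0],[1,0,0,0.02,0,0,0],[1,0,0,0,0,0,0],[1,0,0,0,0,0,0]]'
```

```text
clock: 27.52
position: [0.5216, 0.3196, 0.1292]
orientation: [0.001, 1.0, -0.006, 0.002]
ft_force: [0.5, 0.3, -0.9]
grip_width: 0.67
```

```bash
python3 -m crank '[[1,-0.009,-0.004,0.006,0.002,-0.004,-0.012],[1,0,0,0.008,0,0,0],[1,0,0,0.002,0,0,0],[1,0,0,0,0,0,0]]'
```

```text
clock: 28.02
position: [0.5125, 0.3245, 0.1138]
orientation: [-0.001, 1.0, 0.001, 0.001]
ft_force: [-0.2, 0.9, -0.7]
grip_width: 0.673
```

```bash
python3 -m crank '[[1,0,0.001,0.006,0,0,0]]';python3 -m crank '[[1,0,0,0.002,0,0,0]]'; python3 -m crank '[[1,0,0,0.002,0,0,0]]'
```

```text
clock: 28.15
position: [0.5128, 0.3238, 0.1081]
orientation: [-0.002, 1.0, 0.001, 0.002]
ft_force: [-0.1, -0.3, -1.3]
grip_width: 0.675
clock: 28.28
position: [0.5127, 0.3235, 0.1057]
orientation: [-0.001, 1.0, 0.001, 0.001]
ft_force: [0.7, -0.5, -1.6]
grip_width: 0.676
clock: 28.4
position: [0.5129, 0.3236, 0.1037]
orientation: [-0.001, 1.0, 0.001, 0.001]
ft_force: [-6.9, -4.0, 28.4]
grip_width: 0.675
```

Contact on the plate. Release, rise, look.

```bash
python3 -m crank '[[0.7,0,0,0,0,0,0],[0,0,0,0,0,0,0],[0,0,0,0,0,0,0],[0,0,0,-0.02,0,0,0],[0,0,0,-0.04,0,0,0],[0,-0.02,0,-0.04,0,0,0],[0,-0.03,0,-0.02,0,0,0],[0,-0.02,0,0,0,0,0],[0,0,0,0,0,0,0],[0,0,0,0,0,0,0]]'
python3 - <<'E'
from h import *
s,p,r=st(); print(p,r.as_matrix()[:,2],r.as_matrix()[:,0])
shot('wrist','w14')
E
```

```text
clock: 29.65
position: [0.4419, 0.323, 0.2255]
orientation: [-0.001, 1.0, 0.0, 0.002]
ft_force: [0.0, 0.3, -0.2]
grip_width: 0.998
[0.44188096 0.32304772 0.22545139] [ 0.003035    0.00295612 -0.99999103] [9.99995362e-01 2.44161596e-04 3.03573864e-03]
```

View pics/w14.png

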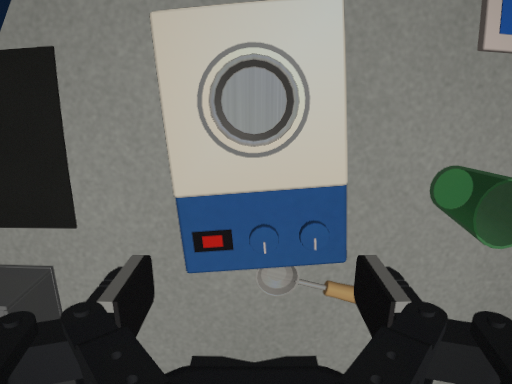

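Run:
```python
from h import *
np.set_printoptions(precision=4,suppress=True)
c=vision.calibration('wrist')
P=lambda n,px,z:print(n,onz(c,px,z),onz(c,px,z).mean(0))
P('ring',[(198,100),(310,100),(253.5,42.5),(253.5,157)],.085)
P('rim',[(209,100),(299,100),(254,53),(254,146.5)],.135)
P('mouth bottom',[(220,101),(288,101),(254,64),(254,137)],.089)
```

```text
ring [[0.512  0.3679 0.085 ]
 [0.512  0.2787 0.085 ]
 [0.5552 0.3237 0.085 ]
 [0.4661 0.3237 0.085 ]] [0.5113 0.3235 0.085 ]
rim [[0.5121 0.3526 0.135 ]
 [0.5121 0.2936 0.135 ]
 [0.5413 0.3231 0.135 ]
 [0.4815 0.3231 0.135 ]] [0.5118 0.3231 0.135 ]
mouth bottom [[0.5112 0.35   0.089 ]
 [0.5112 0.2966 0.089 ]
 [0.5389 0.3233 0.089 ]
 [0.4829 0.3233 0.089 ]] [0.511  0.3233 0.089 ]
```

Pot is upright, centred on the ring within about 1 mm. Now to the cover.

```bash
python3 -m crank '[[0,0.01,0.02,0,0,0,0],[0,0.01,0.05,0,0,0,0],[0,0.01,0.05,0,0,0,0],[0,0.005,0.05,0,0,0,0],[0,0,0.05,0,0,0,0],[0,0,0.05,0,0,0,0],[0,0,0.05,0,0,0,0],[0,0,0.05,0,0,0,0],[0,0,0.04,0.01,0,0,0],[0,0,0.02,0.01,0,0,0],[0,0,0,0,0,0,0],[0,0,0,0,0,0,0]]'
python3 - <<'E'
from h import *
s,p,r=st(); print(p,r.as_matrix()[:,2],r.as_matrix()[:,0])
shot('wrist','w15')
E
```

```text
clock: 31.2
position: [0.484, -0.1243, 0.1945]
orientation: [-0.001, 1.0, -0.004, -0.003]
ft_force: [-0.7, 0.6, -0.3]
grip_width: 0.998
[ 0.48395994 -0.12427878  0.19454459] [-0.00558712  0.00219207 -0.99998199] [ 0.99995141 -0.00810949 -0.00560472]
```

View pics/w15.png

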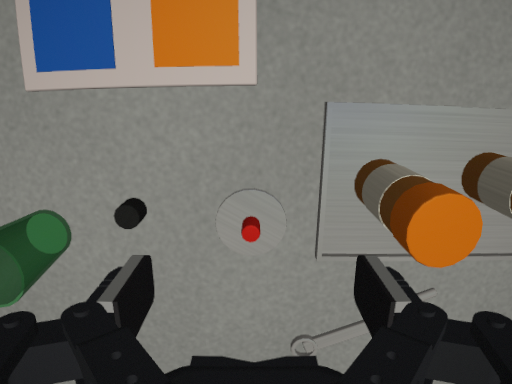

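Run:
```python
from h import *
np.set_printoptions(precision=4,suppress=True)
c=vision.calibration('wrist')
P=lambda n,px,z:print(n,onz(c,px,z),onz(c,px,z).mean(0))
P('disc',[(216,221),(286,221),(251,189),(251,251.5)],.011)
P('knob top',[(251,233)],.038);P('knob e',[(241.5,233),(260.5,233)],.038);P('knob base',[(251,221)],.011)
im=cv2.imread('pics/w15.png');b=blobs(mask(im,(0,150,80),(8,255,255),(230,200,275,250)),20);print([cv2.boundingRect(x) for x in b])
```

```text
disc [[ 0.4349 -0.0852  0.011 ]
 [ 0.4345 -0.1557  0.011 ]
 [ 0.468  -0.1208  0.011 ]
 [ 0.401  -0.1201  0.011 ]] [ 0.4346 -0.1205  0.011 ]
knob top [[ 0.4328 -0.1208  0.038 ]] [ 0.4328 -0.1208  0.038 ]
knob e [[ 0.4329 -0.1119  0.038 ]
 [ 0.4328 -0.1296  0.038 ]] [ 0.4328 -0.1208  0.038 ]
knob base [[ 0.4347 -0.1205  0.011 ]] [ 0.4347 -0.1205  0.011 ]
[(242, 217, 18, 25)]
```

Cover at (0.434,-0.1205). Going over it.

```bash
python3 -m crank '[[0.3,-0.02,-0.002,0.02,-0.002,0.005,-0.008],[0.3,-0.02,-0.002,0.03,0,0,0],[0.3,-0.01,0,0.03,0,0,0],[0.3,0,0,0.02,0,0,0],[0.3,0,0,0,0,0,0],[0.3,0,0,0,0,0,0]]'
```

```text
clock: 32.0
position: [0.4367, -0.1138, 0.0949]
orientation: [-0.001, 1.0, 0.006, 0.003]
ft_force: [-0.5, 0.2, -0.9]
grip_width: 0.702
```

```bash
python3 -m crank '[[0.3,-0.002,0.007,0.01,-0.002,-0.006,0.012],[0.3,0,0,0.02,0,0,0],[0.3,0,0,0.01,0,0,0],[0.3,0,0,0,0,0,0],[0.3,0,0,0,0,0,0]]'
python3 - <<'E'
from h import *
s,p,r=st(); print(p,r.as_matrix()[:,2],r.as_matrix()[:,0])
shot('wrist','w16')
E
```

```text
clock: 32.62
position: [0.4368, -0.1224, 0.0555]
orientation: [0.001, 1.0, -0.002, 0.002]
ft_force: [-0.8, -1.1, 0.5]
grip_width: 0.7
[ 0.43682826 -0.1223712   0.05549026] [ 0.00447425 -0.00243388 -0.99998703] [ 0.9999851  -0.0031177   0.00448182]
```

View pics/w16.png

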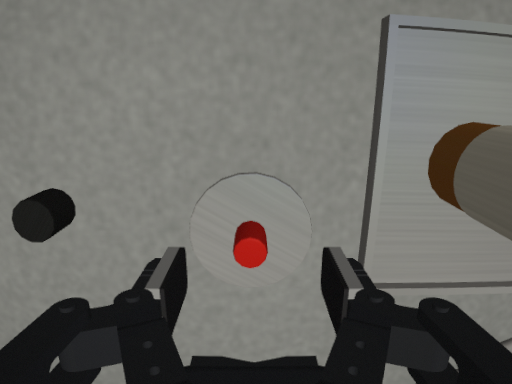

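```bash
python3 -m crank '[[0.3,-0.003,-0.002,0.01,0.002,-0.004,0],[0.3,0,0,0.015,0,0,0],[0.3,0,0,0.008,0,0,0],[0.3,0,0,0,0,0,0],[0.3,0,0,0,0,0,0]]'
```

```text
clock: 33.3
position: [0.4341, -0.1199, 0.0219]
orientation: [-0.0, 1.0, -0.001, 0.001]
ft_force: [0.1, -0.8, -0.6]
grip_width: 0.706
```

```bash
python3 -m crank '[[0.3,0,0,0.005,0,-0.002,0],[0.3,0,0,0.002,0,0,0],[0.6,0,0,0,0,0,0],[0.8,0,0,0,0,0,0]]'; python3 -m crank '[[1,0,0,0,0,0,0],[1,0,0,0,0,0,0],[1,0,0,0,0,0,0],[1,0,0,0,0,0,0]]'
```

```text
clock: 33.8
position: [0.4349, -0.1199, 0.0159]
orientation: [-0.0, 1.0, -0.002, 0.001]
ft_force: [-0.2, -1.1, 0.2]
grip_width: 0.282
clock: 34.3
position: [0.435, -0.1198, 0.0163]
orientation: [-0.0, 1.0, -0.002, 0.001]
ft_force: [0.0, 0.8, -0.3]
grip_width: 0.188
```

Run:
```python
from h import *
shot('wrist','w17')
```

```text
(no output)
```

View pics/w17.png

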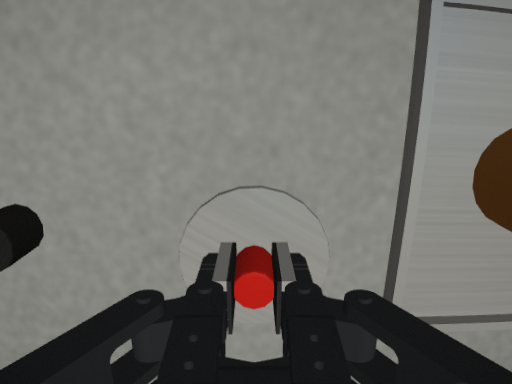

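Knob is held. Lift and carry to the hotplate.

```bash
python3 -m crank '[[1,0,0,-0.015,0,0,0],[1,0,0,-0.03,0,0,0],[1,0,0,-0.04,0,0,0],[1,0.01,0,-0.04,0,0,0],[1,0.01,-0.02,-0.04,0,0,0],[1,0.01,-0.04,-0.04,0,0,0],[1,0,-0.05,0,0,0,0],[1,0,-0.05,0,0,0,0],[1,0,-0.05,0,0,0,0],[1,0,-0.05,0,0,0,0],[1,0,-0.05,0,0,0,0],[1,0,-0.05,0,0,0,0],[1,0,-0.04,0,0,0,0],[1,0,-0.02,0,0,0,0],[1,0,0,0,0,0,0],[1,0,0,0,0,0,0]]'
python3 - <<'E'
from h import *
s,p,r=st(); print(p,r.as_matrix()[:,2],r.as_matrix()[:,0])
shot('wrist','w18')
E
```

```text
clock: 36.35
position: [0.4655, 0.3106, 0.2267]
orientation: [0.0, 1.0, -0.004, -0.001]
ft_force: [-0.0, -0.4, -0.5]
grip_width: 0.188
[0.46547149 0.31064276 0.22673527] [-2.05015794e-03 -8.36264845e-04 -9.99997549e-01] [ 0.99996547 -0.00805453 -0.00204336]
```

View pics/w18.png

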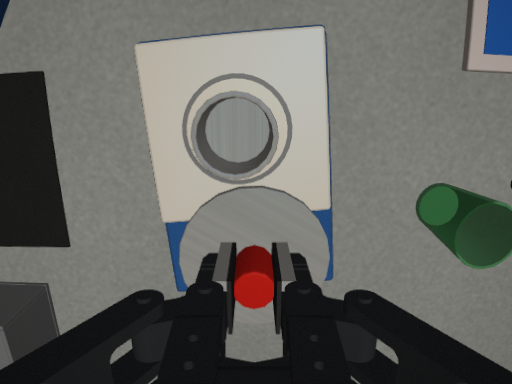

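```bash
python3 -m crank '[[1,0.016,-0.004,0,0,0.002,-0.008],[1,0.016,-0.005,0.01,0,0,0],[1,0.012,-0.004,0.02,0,0,0],[1,0,0,0.02,0,0,0],[1,0,0,0,0,0,0],[1,0,0,0,0,0,0]]'
```

```text
clock: 37.15
position: [0.5159, 0.3207, 0.1713]
orientation: [0.001, 1.0, -0.003, -0.0]
ft_force: [0.2, -1.0, -1.4]
grip_width: 0.182
```

```bash
python3 -m crank '[[1,-0.003,-0.003,0.005,0.002,0,-0.006],[1,0,0,0.005,0,0,0],[1,0,0,0,0,0,0]]'
```

```text
clock: 37.52
position: [0.5129, 0.3243, 0.1616]
orientation: [-0.0, 1.0, 0.0, 0.0]
ft_force: [0.2, -0.1, 0.4]
grip_width: 0.181
```

Run:
```python
from h import *
shot('wrist','w19'); im=shot('scene','s19')
cv2.imwrite('pics/s19z.png',cv2.resize(im[150:290,330:470],None,fx=4,fy=4,interpolation=cv2.INTER_CUBIC))
```

```text
(no output)
```

View pics/s19z.png

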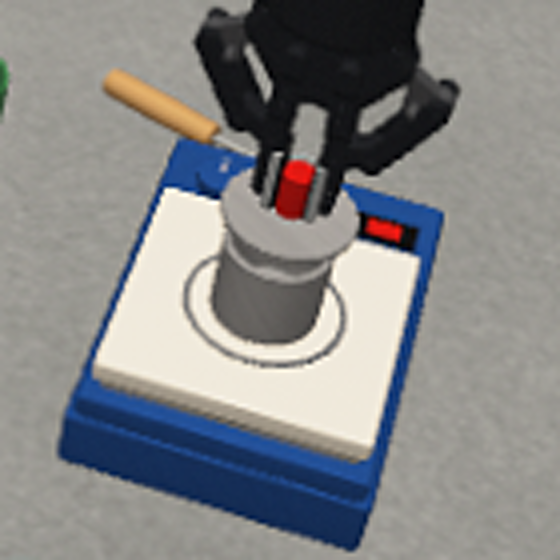

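The cover is over the pot with the disc centred within ~2 mm, and the plug clears the mouth walls. Lowering.

```bash
python3 -m crank '[[1,-0.001,0.001,0.006,0,0,0]]';python3 -m crank '[[1,0,0,0.005,0,0,0]]';python3 -m crank '[[1,0,0,0.002,0,0,0]]'; python3 -m crank '[[1,0,0,0.002,0,0,0]]'
```

```text
clock: 37.75
position: [0.5125, 0.3237, 0.1563]
orientation: [-0.001, 1.0, 0.0, 0.001]
ft_force: [0.4, 0.7, -0.6]
grip_width: 0.185
clock: 37.88
position: [0.5124, 0.3235, 0.1509]
orientation: [-0.001, 1.0, 0.0, 0.001]
ft_force: [0.0, -0.4, -0.5]
grip_width: 0.185
clock: 38.0
position: [0.5123, 0.3234, 0.1485]
orientation: [-0.001, 1.0, 0.0, 0.001]
ft_force: [0.1, -0.2, -0.4]
grip_width: 0.182
clock: 38.12
position: [0.5123, 0.3233, 0.1463]
orientation: [-0.001, 1.0, 0.0, 0.001]
ft_force: [0.4, -0.1, -0.3]
grip_width: 0.186
```

```bash
python3 -m crank '[[1,0,0,0.002,0,0,0]]'
```

```text
clock: 38.25
position: [0.5123, 0.3234, 0.145]
orientation: [-0.0, 1.0, 0.0, 0.001]
ft_force: [-6.4, -5.7, 27.2]
grip_width: 0.185
```

Seated at exactly the expected height (0.1453). Release, rise straight, back off and look.

```bash
python3 -m crank '[[0.8,0,0,0,0,0,0],[0.5,0,0,0,0,0,0],[0.3,0,0,0,0,0,0],[0.3,0,0,-0.02,0,0,0],[0.3,0,0,-0.04,0,0,0],[0.2,-0.01,0,-0.04,0,0,0],[0,-0.02,0.02,-0.01,0,0,0],[0,-0.01,0.02,0,0,0,0],[0,0,0,0,0,0,0],[0,0,0,0,0,0,0]]'
python3 - <<'E'
from h import *
s,p,r=st(); print(p,r.as_matrix()[:,2],r.as_matrix()[:,0])
shot('wrist','w20'); im=shot('scene','s20')
cv2.imwrite('pics/s20z.png',cv2.resize(im[150:290,330:470],None,fx=4,fy=4,interpolation=cv2.INTER_CUBIC))
E
```

```text
clock: 39.5
position: [0.4717, 0.2818, 0.2566]
orientation: [-0.0, 1.0, 0.0, 0.0]
ft_force: [0.1, 0.8, -0.1]
grip_width: 0.998
[0.47174024 0.28181897 0.25656818] [ 5.73652229e-04  5.96303860e-04 -9.99999658e-01] [9.99999833e-01 7.22886216e-05 5.73695436e-04]
```

View pics/s20z.png

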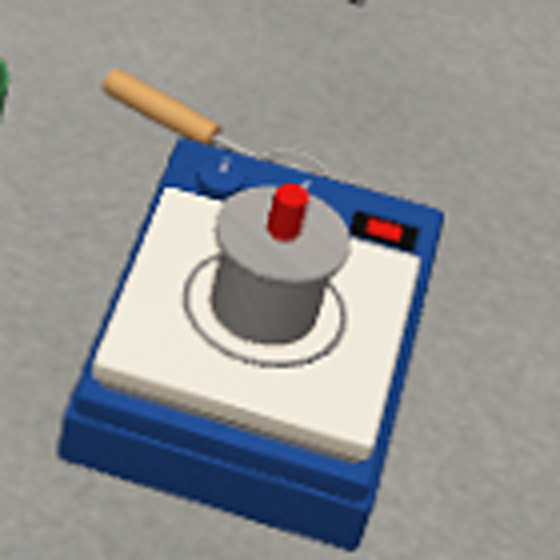

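View pics/w20.png

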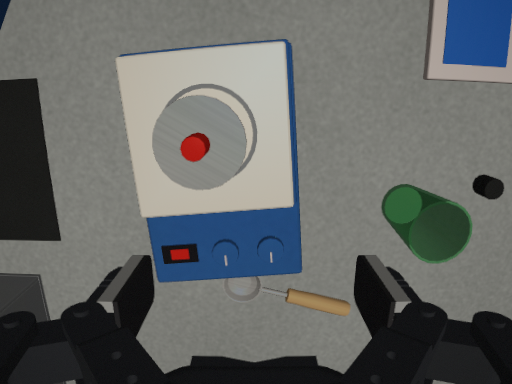

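Cover is seated flat on the pot. Now the orange jar in the near tray slot.

```bash
python3 -m crank '[[0,0,0.02,0,0,0,0],[0,0,0.05,0,0,0,0],[0,0,0.055,0,0,0,0],[0,0,0.055,0,0,0,0],[0,0,0.055,0,0,0,0],[0,0,0.055,0,0,0,0],[0,0,0.055,0,0,0,0],[0,0,0.055,0,0,0,0],[0,-0.005,0.055,0,0,0,0],[0,-0.005,0.05,0,0,0,0],[0,-0.005,0.03,0,0,0,0],[0,0,0.01,0,0,0,0],[0,0,0,0,0,0,0],[0,0,0,0,0,0,0]]'
python3 - <<'E'
from h import *
s,p,r=st(); print(p,r.as_matrix()[:,2],r.as_matrix()[:,0])
c=vision.calibration('wrist');im=shot('wrist','w21')
np.set_printoptions(precision=4,suppress=True)
for n,lo,hi in(('o',(5,150,90),(20,255,255)),('b',(105,150,60),(125,255,255))):
  for b in blobs(mask(im,lo,hi),800):
    e=cv2.minEnclosingCircle(b); print(n,cv2.boundingRect(b),e,onz(c,[e[0]],.135))
E
```

```text
clock: 41.35
position: [0.4519, -0.2874, 0.2515]
orientation: [-0.001, 1.0, -0.001, -0.003]
ft_force: [0.7, -0.0, -0.2]
grip_width: 1.002
[ 0.45189974 -0.28743099  0.25148385] [-0.00546435  0.00178675 -0.99998347] [ 0.99998194 -0.00249387 -0.0054688 ]
o (169, 129, 69, 70) ((204.03411865234375, 162.78782653808594), 35.65337371826172) [[ 0.4749 -0.2493  0.135 ]]
o (17, 0, 70, 46) ((51.5, 20.5), 40.131134033203125) [[ 0.5801 -0.1421  0.135 ]]
b (308, 121, 73, 68) ((344.12701416015625, 153.5648651123047), 36.161014556884766) [[ 0.4819 -0.3558  0.135 ]]
```

View pics/w21.png

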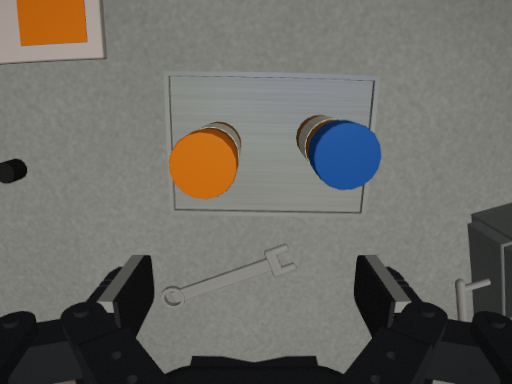

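Both jars stand upright in the tray; orange cap (204,163) at (0.474,-0.2485).

```bash
python3 -m crank '[[0,0.01,-0.02,0.01,-0.002,0.005,0],[0,0.01,-0.019,0.03,0,0,0],[0,0,0,0.03,0,0,0],[0,0,0,0,0,0,0],[0,0,0,0,0,0,0]]'
```

```text
clock: 42.02
position: [0.4753, -0.2417, 0.1822]
orientation: [0.0, 1.0, 0.003, 0.002]
ft_force: [0.4, 0.1, 0.7]
grip_width: 1.001
```

```bash
python3 -m crank '[[0,-0.001,0.006,0.02,0,-0.004,0.006],[0,0,0,0.03,0,0,0],[0,0,0,0.02,0,0,0],[0,0,0,0.006,0,0,0],[0,0,0,0,0,0,0],[0,0,0,0,0,0,0]]'
```

```text
clock: 42.78
position: [0.4759, -0.2512, 0.1058]
orientation: [0.002, 1.0, -0.002, 0.002]
ft_force: [0.5, 0.2, 0.4]
grip_width: 0.998
```

```bash
python3 -m crank '[[0,-0.002,-0.003,0.008,0.004,-0.004,0],[0,0,0,0,0,0,0],[0,0,0,0,0,0,0]]'
python3 - <<'E'
from h import *
shot('wrist','w22')
E
```

```text
clock: 43.15
position: [0.4743, -0.2484, 0.0985]
orientation: [0.0, 1.0, -0.002, 0.001]
ft_force: [-0.0, -0.4, -0.6]
grip_width: 1.003
```

View pics/w22.png

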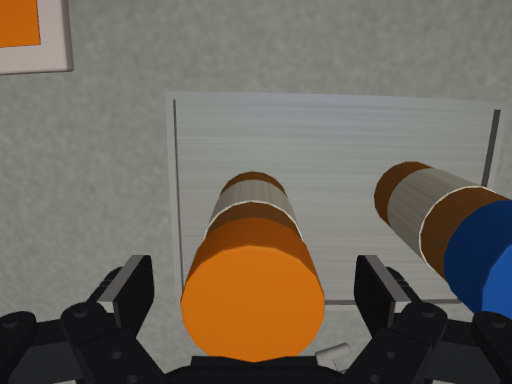

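Cap is centred between the fingers. Grip, lift, carry toward the orange square (0.620,-0.074).

```bash
python3 -m crank '[[0.5,0,0,0,0,0,0],[1,0,0,0,0,0,0],[1,0,0,0,0,0,0],[1,0,0,0,0,0,0],[1,0,0,0,0,0,0]]'; python3 -m crank '[[1,0,0,-0.015,0,0,0],[1,0,0,-0.03,0,0,0],[1,0,0,-0.03,0,0,0],[1,0.01,-0.01,-0.02,0,0,0],[1,0.02,-0.03,-0.01,0,0,0],[1,0.025,-0.03,0,0,0,0],[1,0.025,-0.03,0,0,0,0],[1,0.025,-0.03,0,0,0,0],[1,0.02,-0.02,0,0,0,0],[1,0.01,-0.01,0,0,0,0],[1,0,0,0,0,0,0],[1,0,0,0,0,0,0]]'
python3 - <<'E'
from h import *
s,p,r=st(); print(p,r.as_matrix()[:,2],r.as_matrix()[:,0])
shot('wrist','w23')
E
```

```text
clock: 43.82
position: [0.4745, -0.2484, 0.099]
orientation: [0.001, 1.0, -0.002, 0.001]
ft_force: [-0.5, -0.2, 0.6]
grip_width: 0.602
clock: 45.32
position: [0.6104, -0.0863, 0.2152]
orientation: [0.001, 1.0, -0.004, 0.001]
ft_force: [-0.6, -0.8, -2.3]
grip_width: 0.606
[ 0.61037546 -0.08625666  0.21516739] [ 0.00187853 -0.001148   -0.99999758] [ 0.99997087 -0.00739523  0.00188697]
```

View pics/w23.png

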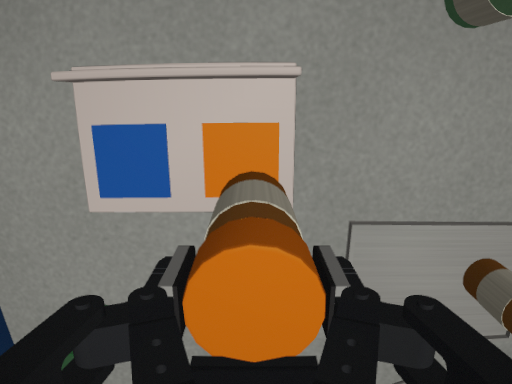

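```bash
python3 -m crank '[[1,0.005,-0.006,0.01,0.001,-0.002,-0.007],[1,0.005,-0.006,0.02,0,0,0],[1,0,0,0.03,0,0,0],[1,0,0,0.02,0,0,0],[1,0,0,0,0,0,0],[1,0,0,0,0,0,0]]'
```

```text
clock: 46.12
position: [0.6197, -0.0745, 0.1281]
orientation: [-0.0, 1.0, -0.001, -0.002]
ft_force: [0.5, -0.3, -1.5]
grip_width: 0.605
```

```bash
python3 -m crank '[[1,0,-0.001,0.008,0,0.003,0],[1,0,0,0.006,0,0,0],[1,0,0,0.003,0,0,0]]';python3 -m crank '[[1,0,0,0.002,0,0,0]]';python3 -m crank '[[1,0,0,0.002,0,0,0]]'
```

```text
clock: 46.5
position: [0.6206, -0.0734, 0.1114]
orientation: [-0.0, 1.0, -0.001, 0.001]
ft_force: [-0.5, 0.1, -2.3]
grip_width: 0.604
clock: 46.62
position: [0.6206, -0.0735, 0.1094]
orientation: [-0.0, 1.0, -0.001, 0.001]
ft_force: [-0.0, -0.5, -1.6]
grip_width: 0.608
clock: 46.75
position: [0.6207, -0.0735, 0.1074]
orientation: [-0.0, 1.0, -0.001, 0.001]
ft_force: [-0.7, -0.0, -0.7]
grip_width: 0.609
```

```bash
python3 -m crank '[[1,0,0,0.002,0,0,0]]';python3 -m crank '[[1,0,0,0.001,0,0,0]]'
```

```text
clock: 46.88
position: [0.6212, -0.0734, 0.1059]
orientation: [0.0, 1.0, -0.001, 0.002]
ft_force: [-3.6, 0.2, 18.0]
grip_width: 0.606
clock: 47.0
position: [0.6215, -0.0735, 0.106]
orientation: [0.0, 1.0, -0.001, 0.002]
ft_force: [-4.4, -0.2, 12.9]
grip_width: 0.601
```

Contact; release and go for the blue jar.

```bash
python3 -m crank '[[0.6,0,0,0,0,0,0],[0,0,0,0,0,0,0],[0,0,0,0,0,0,0],[0,0,0,-0.02,0,0,0],[0,0,0,-0.04,0,0,0],[0,0,0,-0.04,0,0,0],[0,-0.01,0.02,-0.03,0,0,0],[0,-0.02,0.035,0,0,0,0],[0,-0.025,0.045,0,0,0,0],[0,-0.025,0.045,0,0,0,0],[0,-0.025,0.045,0,0,0,0],[0,-0.025,0.045,0,0,0,0],[0,-0.02,0.035,0,0,0,0],[0,-0.01,0.01,0,0,0,0],[0,0,0,0,0,0,0],[0,0,0,0,0,0,0]]'
python3 - <<'E'
from h import *
s,p,r=st(); print(p,r.as_matrix()[:,2],r.as_matrix()[:,0])
c=vision.calibration('wrist');im=shot('wrist','w24')
np.set_printoptions(precision=4,suppress=True)
for b in blobs(mask(im,(105,150,60),(125,255,255)),800):
    e=cv2.minEnclosingCircle(b); print(cv2.boundingRect(b),e,onz(c,[e[0]],.135))
E
```

```text
clock: 49.0
position: [0.4588, -0.359, 0.2395]
orientation: [-0.0, 1.0, 0.001, 0.005]
ft_force: [-0.3, -0.1, -0.5]
grip_width: 0.997
[ 0.45883142 -0.35901721  0.23951847] [ 9.71199533e-03  2.10694579e-04 -9.99952815e-01] [0.99995178 0.00145402 0.00971229]
(219, 132, 70, 73) ((253.96597290039062, 167.99526977539062), 36.34567642211914) [[ 0.4816 -0.3591  0.135 ]]
```

View pics/w24.png

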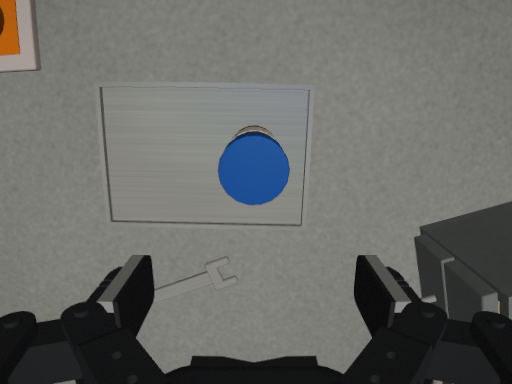

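```bash
python3 -m crank '[[0,0.011,0,0.02,0,-0.01,0],[0,0.01,0,0.03,0,0,0],[0,0,0,0.03,0,0,0],[0,0,0,0.02,0,0,0],[0,0,0,0.01,0,0,0],[0,0,0,0,0,0,0],[0,0,0,0,0,0,0]]'
```

```text
clock: 49.92
position: [0.4889, -0.3511, 0.1218]
orientation: [-0.002, 1.0, 0.007, 0.0]
ft_force: [-0.6, 0.1, 0.0]
grip_width: 1.001
```

```bash
python3 -m crank '[[0,-0.008,0.007,0,-0.004,0,0.014],[0,0,0,0.01,0,0,0],[0,0,0,0.008,0,0,0],[0,0,0,0,0,0,0],[0,0,0,0,0,0,0]]'
```

```text
clock: 50.55
position: [0.4807, -0.3598, 0.1042]
orientation: [0.001, 1.0, -0.001, 0.001]
ft_force: [-0.3, -0.3, 0.5]
grip_width: 1.002
```

```bash
python3 -m crank '[[0,0,0,0.006,0.001,-0.002,0],[0,0,0,0,0,0,0],[0.5,0,0,0,0,0,0],[1,0,0,0,0,0,0],[1,0,0,0,0,0,0],[1,0,0,0,0,0,0],[1,0,0,0,0,0,0]]'; python3 -m crank '[[1,0,0,-0.015,0,0,0],[1,0,0,-0.03,0,0,0],[1,0,0,-0.04,0,0,0],[1,0,0,-0.04,0,0,0],[1,0,0,-0.04,0,0,0],[1,0,0,-0.03,0,0,0],[1,0,0,0,0,0,0]]'
```

```text
clock: 51.42
position: [0.4811, -0.3596, 0.0983]
orientation: [0.001, 1.0, -0.001, 0.0]
ft_force: [-1.0, 0.8, -0.8]
grip_width: 0.605
clock: 52.3
position: [0.4796, -0.3581, 0.3031]
orientation: [0.0, 1.0, -0.001, -0.0]
ft_force: [0.1, -0.3, -3.0]
grip_width: 0.61
```

Run:
```python
from h import *
shot('wrist','w25')
```

```text
(no output)
```

View pics/w25.png

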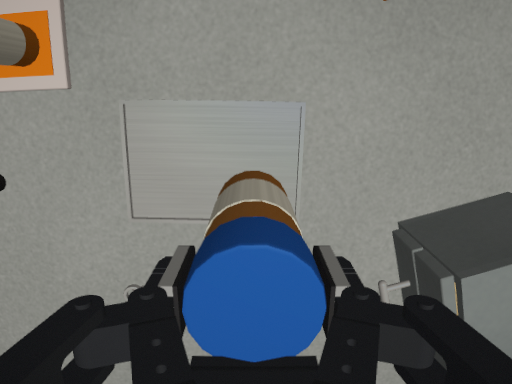

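Blue jar held upright. Carry along the front to (0.53,0.03), clear of the orange jar.

```bash
python3 -m crank '[[1,0.005,-0.02,0,0,0,0],[1,0.005,-0.04,0,0,0,0],[1,0.005,-0.045,0,0,0,0],[1,0.005,-0.045,0,0,0,0],[1,0.005,-0.045,0,0,0,0],[1,0.005,-0.045,0,0,0,0],[1,0.005,-0.045,0,0,0,0],[1,0.005,-0.045,0,0,0,0],[1,0,-0.04,0,0,0,0],[1,0,-0.02,0,0,0,0],[1,0,0,0,0,0,0],[1,0,0,0,0,0,0]]'
python3 - <<'E'
from h import *
s,p,r=st(); print(p,r.as_matrix()[:,2],r.as_matrix()[:,0])
shot('wrist','w26')
E
```

```text
clock: 53.85
position: [0.5089, 0.0583, 0.2884]
orientation: [-0.005, 1.0, 0.005, -0.014]
ft_force: [0.5, -0.5, -3.6]
grip_width: 0.607
[0.50889896 0.05832939 0.28842592] [-0.02826634  0.01009399 -0.99954946] [ 0.99954544  0.01077409 -0.02815742]
```

View pics/w26.png

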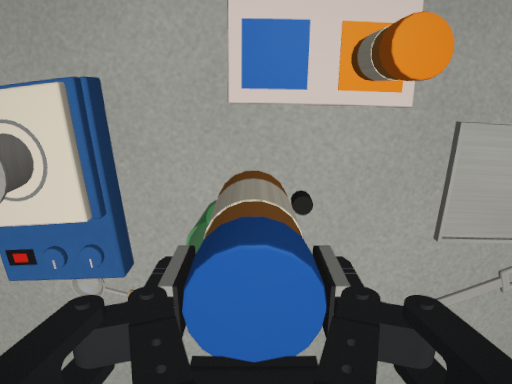

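```bash
python3 -m crank '[[1,0.015,0.004,0,-0.01,0.028,0.011],[1,0.03,0.006,0.01,0,0,0],[1,0.03,0.006,0.02,0,0,0],[1,0.025,0.004,0.02,0,0,0],[1,0.008,0,0.02,0,0,0],[1,0,0,0,0,0,0],[1,0,0,0,0,0,0]]'
```

```text
clock: 54.78
position: [0.6234, 0.0302, 0.2157]
orientation: [0.002, 1.0, -0.006, 0.004]
ft_force: [-0.5, 0.2, -2.9]
grip_width: 0.607
```

```bash
python3 -m crank '[[1,-0.003,-0.008,0.01,0.004,-0.008,-0.012],[1,0,0,0.02,0,0,0],[1,0,0,0.03,0,0,0],[1,0,0,0.02,0,0,0],[1,0,0,0,0,0,0],[1,0,0,0,0,0,0]]'
```

```text
clock: 55.52
position: [0.6192, 0.0425, 0.1374]
orientation: [-0.001, 1.0, 0.003, 0.002]
ft_force: [0.2, -0.5, -2.7]
grip_width: 0.603
```

Run:
```python
from h import *
np.set_printoptions(precision=4,suppress=True)
c=vision.calibration('wrist');im=shot('wrist','w27');s,p,r=st();print(p,r.as_matrix()[:,2])
```

```text
[0.6192 0.0425 0.1374] [ 0.0041  0.0016 -1.    ]
```

View pics/w27.png

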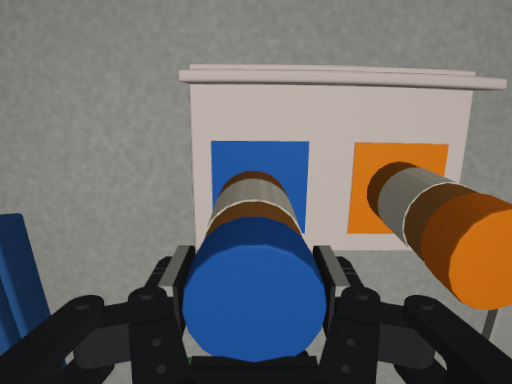

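```bash
python3 -m crank '[[1,0.001,0.004,0.006,-0.002,-0.004,0.005],[1,0,0,0.012,0,0,0],[1,0,0,0.006,0,0,0],[1,0,0,0.002,0,0,0]]';python3 -m crank '[[1,0,0,0.002,0,0,0]]'
```

```text
clock: 56.08
position: [0.6211, 0.0381, 0.1112]
orientation: [0.0, 1.0, -0.0, 0.001]
ft_force: [0.7, -0.3, -2.6]
grip_width: 0.608
clock: 56.2
position: [0.6211, 0.0381, 0.109]
orientation: [0.0, 1.0, -0.0, 0.001]
ft_force: [-0.5, -0.7, -3.2]
grip_width: 0.606
```

```bash
python3 -m crank '[[1,0,0,0.002,0,0,0]]';python3 -m crank '[[1,0,0,0.002,0,0,0]]'
```

```text
clock: 56.32
position: [0.6211, 0.0382, 0.1069]
orientation: [0.0, 1.0, -0.0, 0.001]
ft_force: [0.3, -0.7, -2.4]
grip_width: 0.606
clock: 56.45
position: [0.6215, 0.0384, 0.1052]
orientation: [0.0, 1.0, -0.0, 0.002]
ft_force: [-1.5, -1.2, 16.5]
grip_width: 0.609
```

Contact. Release, rise, back off for checks.

```bash
python3 -m crank '[[0.6,0,0,0,0,0,0],[0,0,0,0,0,0,0],[0,0,0,0,0,0,0],[0,0,0,-0.02,0,0,0],[0,0,0,-0.04,0,0,0],[0,0,0,-0.04,0,0,0],[0,-0.01,0,-0.04,0,0,0],[0,-0.03,0.02,-0.02,0,0,0],[0,-0.03,0.025,0,0,0,0],[0,-0.01,0.01,0,0,0,0],[0,0,0,0,0,0,0],[0,0,0,0,0,0,0]]'
python3 - <<'E'
from h import *
s,p,r=st(); print(p,r.as_matrix()[:,2],r.as_matrix()[:,0])
im=shot('wrist','w28'); shot('scene','s28'); shot('top','t28')
E
```

```text
clock: 57.95
position: [0.5414, -0.016, 0.2716]
orientation: [-0.001, 1.0, 0.001, 0.004]
ft_force: [-0.4, 0.2, -0.1]
grip_width: 0.999
[ 0.54142152 -0.01596193  0.27161599] [ 0.00844273  0.00103914 -0.99996382] [0.9999634  0.00137552 0.00844416]
```

View pics/w28.png

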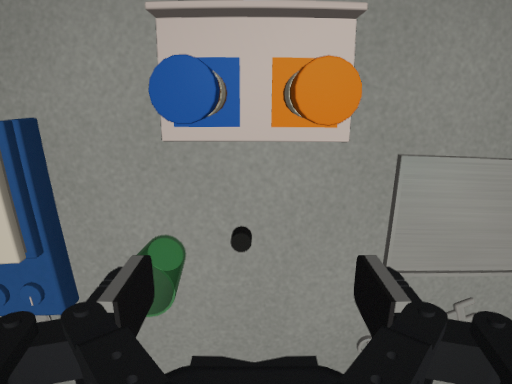

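View pics/s28.png

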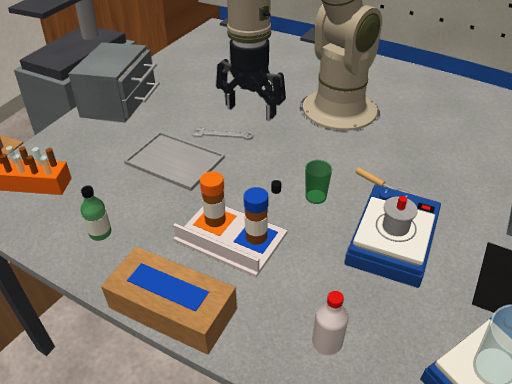

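Run:
```python
from h import *
np.set_printoptions(precision=4,suppress=True)
c=vision.calibration('wrist')
P=lambda n,px,z:print(n,onz(c,px,z),onz(c,px,z).mean(0))
P('bcap',[(183.5,89),(149,89),(218,89),(183,55),(183,123)],.142)
P('ocap',[(328,90.5),(294,90.5),(362,90.5)],.142)
P('omark',[(273,58),(272,127)],.012);P('bmark',[(240,58),(240,127)],.012)
s=vision.calibration('scene')
# base-front check in scene: expected pixel of base centres
print(proj(s,[(.6205,.0383,.142),(.6205,-.0738,.142),(.6205,.0383,.012),(.6205,-.0738,.012)]))
a=cv2.imread('pics/s0.png') if 0 else cv2.imread('pics/scene0.png');b=cv2.imread('pics/s28.png')
print('beaker diff',cv2.absdiff(a,b)[158:208,300:335].mean(), 'bg',cv2.absdiff(a,b)[290:340,240:300].mean())
cv2.imwrite('pics/s28z.png',cv2.resize(b[165:275,170:295],None,fx=5,fy=5,interpolation=cv2.INTER_CUBIC))
```

```text
bcap [[0.6203 0.0381 0.142 ]
 [0.6207 0.0649 0.142 ]
 [0.6202 0.0117 0.142 ]
 [0.6451 0.0375 0.142 ]
 [0.5947 0.0397 0.142 ]] [0.6202 0.0384 0.142 ]
ocap [[ 0.6195 -0.0721  0.142 ]
 [ 0.6192 -0.0461  0.142 ]
 [ 0.6199 -0.0984  0.142 ]] [ 0.6195 -0.0722  0.142 ]
omark [[ 0.6576 -0.0362  0.012 ]
 [ 0.5821 -0.0361  0.012 ]] [ 0.6198 -0.0362  0.012 ]
bmark [[0.6575 0.0002 0.012 ]
 [0.582  0.0007 0.012 ]] [0.6197 0.0004 0.012 ]
[[254.2397 195.0211]
 [209.758  178.7231]
 [254.8744 236.9622]
 [213.6661 220.3851]]
beaker diff 3.9321904761904762 bg 5.583222222222222
```

View pics/s28z.png

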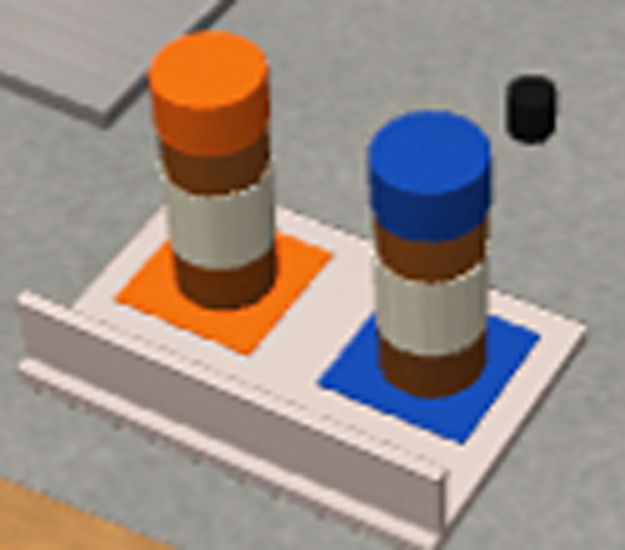

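View pics/t28.png

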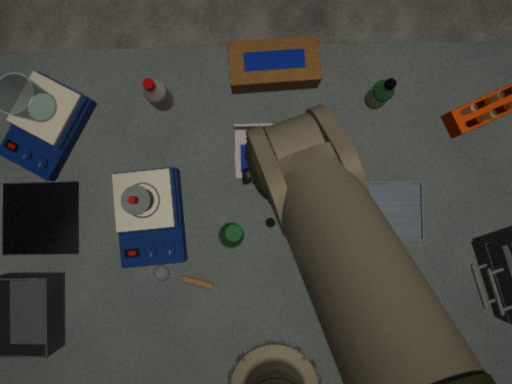

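Both jars are upright and centred on their own colours within about 2 mm. The covered pot is on the ring, the beaker is unmoved, and the gripper is free. Handing in.

Run:
```python
from bench import ticket
print(ticket.hand_in())
```

```text
the job is handed in; nothing more can be done
None
```

The job is done in the order asked and handed in at about 58 s of robot time, against the 136 s limit.

I stood both jars in the tray, then set the pot on the hotplate and put the cover on it. The jars had been the wrong way round, so I stood each back on its own colour.

**Last checks:**
- **Pot:** its rim measured (0.512, 0.323) against the ring centre at (0.511, 0.3235), within about 1 mm. This was taken before the cover went on.
- **Cover:** it made contact at the height expected for seated, within 1 mm, and lies flat in the scene picture.
- **Blue jar:** (0.620, 0.038) against its square's centre at (0.620, 0.038), upright.
- **Orange jar:** (0.6195, -0.072) against (0.620, -0.074), so within about 2 mm, upright.
- **Beaker:** the scene picture is unchanged around it, within the noise.
- **Gripper:** open and well clear of everything.

**Blemishes:**
- When setting the blue jar in the tray I missed the first contact and pressed again. The wrist force reached about 55 N, below its 120 N limit, pushing through the gripped jar. The jar ended about 8 mm off its planned spot there.
- When setting the orange jar in the tray, contact reached 44 N on the wrist. All later placings stayed below about 30 N.
- While I carried the blue jar back, the tool leaned about 1.7° for a moment before I corrected it.
- Early camera views disagreed by up to 7 mm on the height of the blue cap's position, so I measured again from overhead before gripping.

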